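# Pack the spice tub, block the gaps and seal its lid

### The job

Stand every spice jar from the worktop upright in the white storage tub, one to a bay, and fill each bay that is left with a cork block so that nothing can shift; spare blocks stay on the worktop. Then set the wooden lid gently on the tub, let go of it, and press it down at the edge corner by corner until the rubber seal is fully home all round and the lid sits level. Do not press on the bare seal, and leave the pepper mill and the candle alone.

Things in the scene. Friction and masses are not known exactly. Their poses are not given: they have to be found in the camera images.
- tub: white plastic tub, fixed, open on top, 124 x 232 mm (x, y), rim 80 mm high; origin: centre of its underside, y along its length, z up. Floor 5 mm, walls 6 mm thick. On the floor's middle line ribs (27 mm above the worktop) mark four bays in a row along y, each 51 x 51 mm, 54 mm apart; beside the bays the inside is free for fingers, 26 mm wide, along both long walls
- tub_mouth (a point): centre of the tub's mouth, at rim height (80 mm above the worktop)
- bay_1 (a point): floor centre of bay 1 (5 mm above the worktop), at tub y = -81 mm
- bay_2 (a point): floor centre of bay 2 (5 mm above the worktop), at tub y = -27 mm
- bay_3 (a point): floor centre of bay 3 (5 mm above the worktop), at tub y = 27 mm
- bay_4 (a point): floor centre of bay 4 (5 mm above the worktop), at tub y = 81 mm
- seal_1 (a joint): how far (m) the rubber seal is pressed in at the tub's corner (-x -y; tub axes): 0 = standing 8 mm proud of the rim, 0.007 = fully home; stays where it is pushed, about 10 N per corner
- seal_2 (a joint): how far (m) the rubber seal is pressed in at the tub's corner (-x +y; tub axes): 0 = standing 8 mm proud of the rim, 0.007 = fully home; stays where it is pushed, about 10 N per corner
- seal_3 (a joint): how far (m) the rubber seal is pressed in at the tub's corner (+x +y; tub axes): 0 = standing 8 mm proud of the rim, 0.007 = fully home; stays where it is pushed, about 10 N per corner
- seal_4 (a joint): how far (m) the rubber seal is pressed in at the tub's corner (+x -y; tub axes): 0 = standing 8 mm proud of the rim, 0.007 = fully home; stays where it is pushed, about 10 N per corner
- lid_handle (a point): middle of the loose wooden lid's bar handle; z up. Bar 90 mm long along lid y, 16 mm thick (x), 18 mm high, top 12 mm above this point. Point is 76 mm above the lid's lowest edge, 56 above the flange's underside, 48 above its top. Laid on the tub with the seal unpressed it is 144 mm above the worktop, fully seated 137 mm. The stiff lid rocks: while a corner goes down the opposite one may rise
- lid_corner_1 (a point): point on top of the lid's flange at its corner (-x -y; lid axes), right above the rim and seal when the lid is on; 57 mm across and 98 mm along from the middle: where to press
- lid_corner_2 (a point): point on top of the lid's flange at its corner (-x +y; lid axes), right above the rim and seal when the lid is on; 57 mm across and 98 mm along from the middle: where to press
- lid_corner_3 (a point): point on top of the lid's flange at its corner (+x +y; lid axes), right above the rim and seal when the lid is on; 57 mm across and 98 mm along from the middle: where to press
- lid_corner_4 (a point): point on top of the lid's flange at its corner (+x -y; lid axes), right above the rim and seal when the lid is on; 57 mm across and 98 mm along from the middle: where to press
- spice_1_mid (a point): centre of a spice jar (glass with a red cap), 45 mm diameter, 106 mm tall, 110 g, standing on the worktop; point on its axis, half-way up; z up. May be absent
- spice_2_mid (a point): centre of a spice jar (glass with a red cap), 45 mm diameter, 106 mm tall, 110 g, standing on the worktop; point on its axis, half-way up; z up. May be absent
- spice_3_mid (a point): centre of a spice jar (glass with a red cap), 45 mm diameter, 106 mm tall, 110 g, standing on the worktop; point on its axis, half-way up; z up. May be absent
- block_1_mid (a point): centre of a plain brown cork filler block, 44 x 44 x 100 mm, standing on end, 100 g; point half-way up; x and y square to its sides, z up
- block_2_mid (a point): centre of a plain brown cork filler block, 44 x 44 x 100 mm, standing on end, 100 g; point half-way up; x and y square to its sides, z up
- block_3_mid (a point): centre of a plain brown cork filler block, 44 x 44 x 100 mm, standing on end, 100 g; point half-way up; x and y square to its sides, z up
- mill_mid (a point): wooden pepper mill, 58 mm diameter, 170 mm tall, behind the work; middle, half-way up; to be left alone
- candle_mid (a point): candle in a glass, 76 mm diameter, 90 mm tall, behind the work; middle, half-way up; to be left alone
- lid: the loose lid, 350 g, flange 136 x 244 mm (x, y) and 8 mm thick; origin: middle of its lowest edges. Two lips under the flange reach 20 mm down into the tub's mouth (105 x 213 mm overall, 3.5 mm play a side). Its middle, 78 mm wide, is raised 34 mm above the flange and hollow for the jars' tops; a 29 mm wide flange is left along each long side to press on. Fits either way round
There are look-alikes about, which are no part of the job. What is shaped like the part that bears spice_2_mid but pink or yellow is not meant.

How it is judged:
By the outcome, as a careful person would: the job done as asked, in the order asked, and still so for the second after the job is handed in, with the robot touching nothing.
Of spice_1, spice_2, spice_3 only 1 to 3 are there at a start; the rules pass over those that are not, and their reading is None.
At some moment in a run one of lid may be knocked a few centimetres aside while the robot is not near it.
It also fails if it takes over 184 s, if anything falls off the work surface, if the arm or the gripper's body presses on something with over 40 N, if the wrist force passes 120 N, or if a joint passes its speed limit or range.

### The arm

A 7-joint arm with a two-finger parallel gripper is mounted at the origin on a cart in front of the work surface, level with it; the furniture and walls round the work are solid. World frame = base frame: x ahead of the robot, y to its left, z up, the work surface at z = 0. Lengths are in m, angles in rad, forces in N, time in s.
With the tool pointing down it reaches from about 0.425 to 0.925 m from the base axis. Payload 6.8 kg.
Tool frame: the origin (TCP) lies between the finger pads; the fingertips stand r.tcp_to_tips ahead of it and the grasp point (between the pads) lies 3 mm ahead of it (r.tcp_to_tips is the distance from the TCP to the fingertips, in m); z points along the fingers, y is the line along which they close (so a half turn about z gives the same grasp; the last joint's range is limited). The gripper opens to 85 mm and grips with 20 to 120 N. Pads are 22 mm wide; open, the fingers measure 114 mm over their backs; the gripper's body (76 mm by 85 mm) begins 54 mm behind the grasp point. The pads swing forward as they close: fully open they stand 13 mm farther back than shut.
Start: joints at [-1.319, 0.477, 0.022, 1.555, -0.011, 1.109, -0.083], TCP at [0.238, 0.632, 0.253] pointing down, gripper open.
Joint ranges: [-2.96, 2.96], [-0.34, 2.1], [-1.41, 1.46], [0.24, 2.44], [-1.37, 4.51], [0.17, 1.92], [-2.96, 2.96]. Speed limits (rad/s): [2.39, 2.39, 3.14, 3.14, 3.14, 3.14, 3.14].

### API

Orientations are given as a rotation vector (axis times angle).
In Python, from bench import r gives the robot as it stands. The module is installed in compiled form; this text tells all that it offers.
- The arm moves only by the tool step_arm, never from a script. Its argument "moves" is a list of rows, each an object of numbers: "rx", "ry", "rz": the turn, a rotation vector about the tool's x, y, z in degrees; "dx", "dy", "dz": the shift along the tool's x, y, z in mm; "gripper": the opening, from -1 (shut) to 1 (fully open). In form: [{"rx": .., "ry": .., "rz": .., "dx": .., "dy": .., "dz": .., "gripper": ..}, ...]. A call has 1 to 20 rows; each row shifts and turns the commanded pose from where the row before left it, along the tool's axes as they then stand; what a row does not reach is not made up. A row lasts 1/8 s, in which the tool goes at most 62.5 mm and 10.7 degrees, less where a joint would pass 70% of its speed; a pose out of reach is approached as far as the arm can. A call is refused whole if a number of a shift passes 62.5 or a number of a turn 10.7, either way. A call with a gripper value outside its range is refused whole. The fingers move at their own pace and stop on an object; "grip_force" is the grip in N (left out, the last holds). Time passes only in rows, so rows that do not move let the fingers close. It gives the time, the measured TCP pose, the force, the opening and the grip force at its end, in the units of the state.
- r.get_obs(): the state, without advancing time (a new reading comes with each control period).
- r.grab_frame(name): name is "side" or "top"; returns the picture (420x560x3 uint8, blue, green, red); there is no depth.
- r.camera_info(name): a dict with "mtx" (3x3 intrinsics, pixels), "rvec" (rotation vector, rad) and "tvec" (3), from world to camera coordinates, as OpenCV has them. Camera axes: x right, y down, z forward; pixel columns grow to the right and rows downward; lengths in m; the calibration is good to about 2 mm. A picture is of the moment at which its call begins. camera_info takes no time and is no camera call.
- r.hand_in(): hands the job in; it is judged then, once.
The state is a dict: "clock": time; "joints": joint angles; "qvel": joint speeds; "tau": joint torques, N m; "tcp_pos": TCP position; "orientation": TCP orientation; "contact_force": force on the tool from outside, world axes, zero at the start; "moment": the same for the moment, N m; "grip_width": finger opening in m; "gripper_force": force on a finger pad.
Only numpy, scipy, OpenCV 4.12 (cv2) and the standard library are available. Lean on these libraries where they do the work, as an engineer would, in place of code of your own. Each camera call takes 0.05 s, during which the arm holds its last target. There are 200 camera calls.

## Working session

There is one attempt and no reset: what is moved stays moved. The work goes in short steps, Python scripts to look and compute and a tool call to move; the robot and the scene stay as the last step left them, time stands still between calls to the robot, and variables do not carry over. Pictures are saved under pics/ and viewed, at most 14 in all, crops included, and the job is handed in when it is done.

Besides the shell and the picture viewer there is one more tool, called after "Emit:" in YAML: its name, and indented under it one key for each argument. step_arm: Moves the arm, as the interface text tells. Its arguments: {"type":"object","properties":{"moves":{"type":"array","items":{"type":"object","properties":{"rx":{"type":"number"},"ry":{"type":"number"},"rz":{"type":"number"},"dx":{"type":"number"},"dy":{"type":"number"},"dz":{"type":"number"},"gripper":{"type":"number"}}}},"grip_force":{"type":"number"}},"required":["moves"]}

```bash
mkdir -p pics; cat > h.py <<'E'
from bench import r
import cv2, numpy as np
from scipy.spatial.transform import Rotation as R
def snap(n,f): 
    im=r.grab_frame(n); cv2.imwrite('pics/'+f,im); return im
def ray(n,u,v,z):
    c=r.camera_info(n); M=R.from_rotvec(np.ravel(c['rvec'])).as_matrix(); t=np.ravel(c['tvec'])
    d=M.T@np.linalg.solve(c['mtx'],[u,v,1]); o=-M.T@t
    return (o+d*(z-o[2])/d[2]).round(4)
def proj(n,P):
    c=r.camera_info(n); return cv2.projectPoints(np.array(P,float).reshape(-1,1,3),np.array(c['rvec'],float),np.array(c['tvec'],float),np.array(c['mtx'],float),None)[0][:,0].round(1)
E
python3 - <<'E'
from h import *
a=snap('top','t0.png');b=snap('side','s0.png')
cv2.imwrite('pics/t0b.png',cv2.resize(a,(800,600),interpolation=cv2.INTER_CUBIC))
cv2.imwrite('pics/s0b.png',cv2.resize(b,(800,600),interpolation=cv2.INTER_CUBIC))
for n in('top','side'):
    c=r.camera_info(n); M=R.from_rotvec(np.ravel(c['rvec'])).as_matrix();print(n,-M.T@np.ravel(c['tvec']),M[2],c['mtx'][0][0])
o=r.get_obs();print(o, r.tcp_to_tips, R.from_rotvec(o['orientation']).as_matrix().round(3))
E
```

```text
top [ 0.29531892 -0.02603696  1.46539304] [ 0.18808773 -0.01760606 -0.98199442] 407.17318929814655
side [-0.70621594 -0.34187636  0.93671163] [ 0.81843675  0.1778157  -0.54639077] 535.7359302683506
{'clock': 0.1, 'joints': array([-1.31908946,  0.47776182,  0.02237546,  1.55633721, -0.01147309,
        1.10929135, -0.08307725]), 'qvel': array([-0.00154788, -0.00129703,  0.00051323, -0.00232965, -0.00083193,
        0.00034532, -0.00120295]), 'tau': array([ 4.47939907e-03, -5.97757745e+01,  1.61386080e+00, -2.81954598e+01,
        1.29517395e-02,  4.94228050e-03,  5.12510678e-05]), 'tcp_pos': array([0.23752399, 0.63130668, 0.25240028]), 'orientation': array([-5.62074715e-01, -3.09076055e+00,  2.61290653e-03]), 'contact_force': array([ 0.15212978, -0.31272073, -0.36304929]), 'moment': array([-0.00957797,  0.0186276 , -0.02980403]), 'gripper_force': 0.0, 'grip_width': 0.08527818050859703} 0.022 [[-0.936  0.352 -0.   ]
 [ 0.352  0.936 -0.002]
 [-0.    -0.002 -1.   ]]
```

View pics/t0b.png

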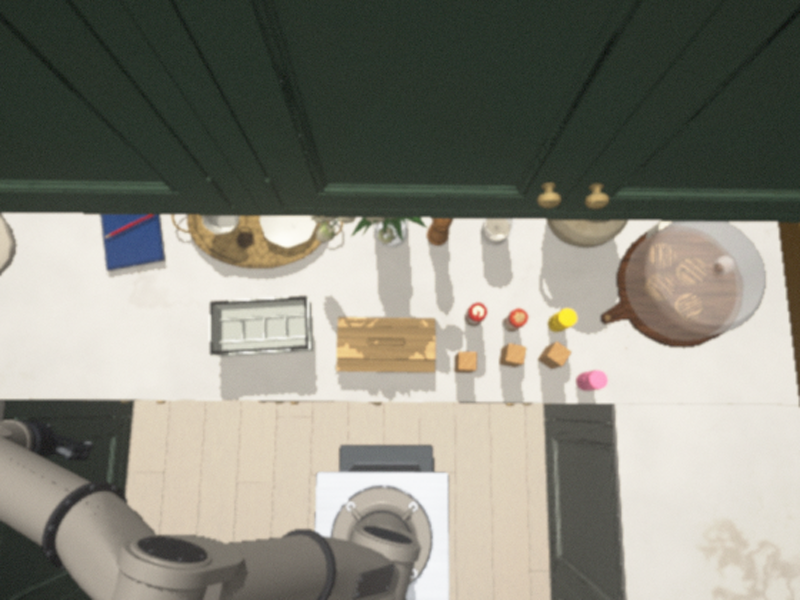

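View pics/s0b.png

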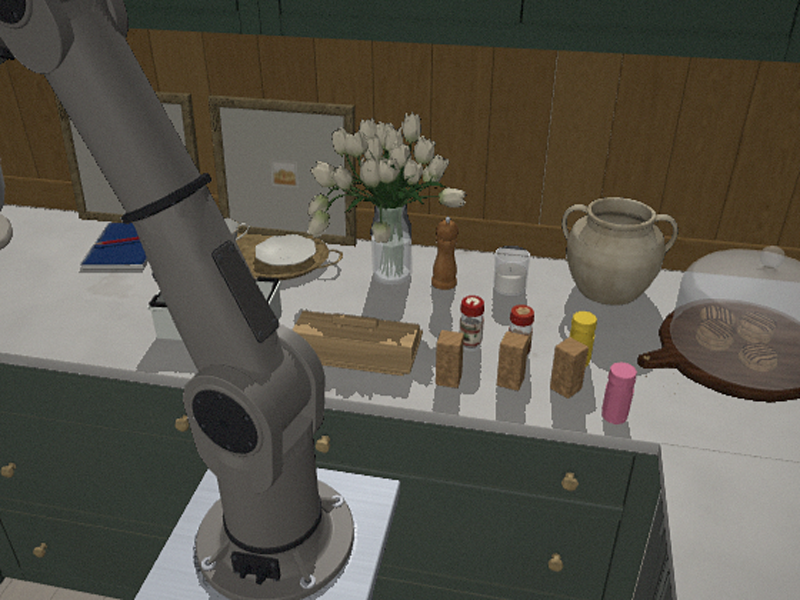

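The top view shows the tub at (262,325), the lid at (387,344), red-capped jars at (478,313) and (517,318), and cork blocks at (467,361), (514,355) and (556,355). The yellow (565,320) and pink (593,380) jars are look-alikes; only the red-capped pair fits the description. I'll confirm that in enlarged crops.

```bash
python3 - <<'E'
from h import *
a=cv2.imread('pics/t0.png');b=cv2.imread('pics/s0.png')
c1=cv2.resize(a[195:285,140:310],None,fx=4.7,fy=4.7,interpolation=cv2.INTER_CUBIC)
c2=cv2.resize(a[195:285,300:430],None,fx=6,fy=6,interpolation=cv2.INTER_CUBIC)
cv2.imwrite('pics/c1.png',c1);cv2.imwrite('pics/c2.png',c2)
E
```

```text
(no output)
```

View pics/c1.png

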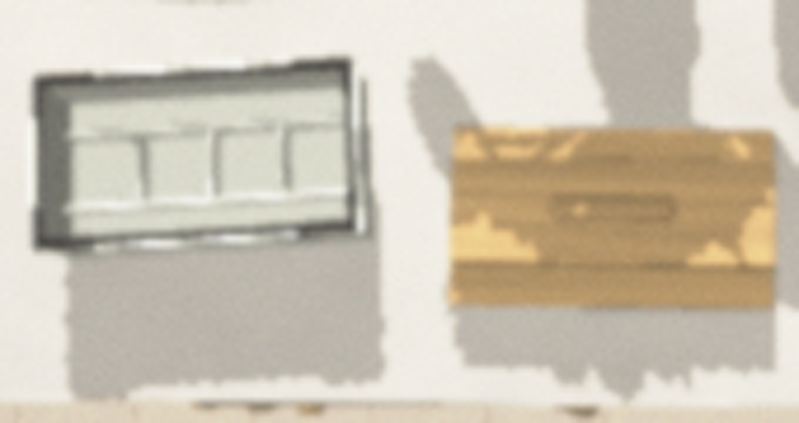

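View pics/c2.png

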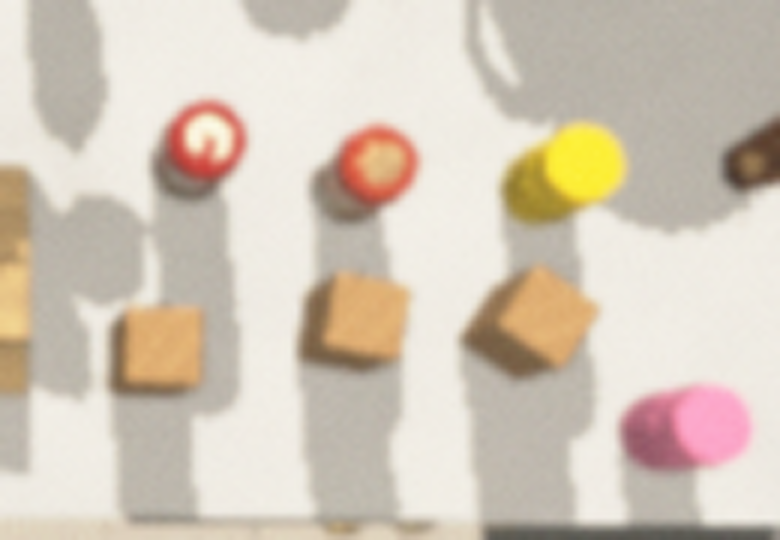

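```bash
cat > m.py <<'E'
from h import *
def P(pts,x0,s,z,n='top',y0=195): return np.array([ray(n,(u+.5)/s-.5+x0,(v+.5)/s-.5+y0,z) for u,v in pts])
def box(nm,p): 
    e=[np.linalg.norm(p[i]-p[i-1])*1000 for i in range(4)]
    d=(p[1]-p[0])+(p[2]-p[3]); print(nm,p.mean(0).round(4),'sides',np.round(e),'ang of top edge',np.degrees(np.arctan2(d[1],d[0])).round(1))
E
python3 - <<'E'
from m import *
box('tub',P([(35,76),(351,58),(353,234),(35,250)],140,4.7,.086))
box('lid',P([(452,128),(775,132),(775,307),(448,303)],140,4.7,.028))
print('handle',P([(552,207),(614,207),(676,207)],140,4.7,.088))
print('jars',P([(207,141),(379,164)],300,6,.106), np.diff(P([(169,141),(245,141)],300,6,.106),axis=0))
box('A',P([(124,308),(202,308),(203,386),(124,386)],300,6,.1))
box('B',P([(334,272),(409,288),(399,360),(322,346)],300,6,.1))
box('C',P([(541,266),(597,313),(553,370),(499,322)],300,6,.1))
E
```

```text
tub [0.4948 0.2959 0.086 ] sides [127. 230. 129. 227.] ang of top edge -86.2
lid [ 0.4587 -0.0072  0.028 ] sides [132. 245. 133. 244.] ang of top edge -90.1
handle [[ 0.4585  0.0359  0.088 ]
 [ 0.459  -0.0088  0.088 ]
 [ 0.4594 -0.0537  0.088 ]]
jars [[ 0.5292 -0.2247  0.106 ]
 [ 0.5172 -0.3221  0.106 ]] [[ 0.0005 -0.0431  0.    ]]
A [ 0.4132 -0.1993  0.1   ] sides [44. 44. 44. 44.] ang of top edge -89.4
B [ 0.4314 -0.3136  0.1   ] sides [42. 43. 41. 44.] ang of top edge -100.6
C [ 0.4317 -0.416   0.1   ] sides [41. 40. 42. 40.] ang of top edge -131.4
```

Confirmed: jar 1's cap is at crop (207,141) and jar 2's at (379,164). The yellow and pink ones have different caps and bodies. All measured sizes match the given ones. There are two jars, so two blocks (A and B) are needed and C is the spare.

```bash
cat > go.py <<'E'
import sys
from h import *
T={'j1':(.5292,-.2247,3.8),'j2':(.5172,-.3221,3.8),'A':(.4132,-.1993,.6),'B':(.4314,-.3136,-10.6)}
tc=np.array([.4948,.2959]);yaw=3.8
def tub(x,y):
    c,s=np.cos(np.radians(yaw)),np.sin(np.radians(yaw)); return tc+[c*x-s*y,s*x+c*y]
for i in range(4): T['b%d'%(i+1)]=(*tub(0,(-.081,-.027,.027,.081)[i]),yaw)
def to(name,z):
    x,y,a=T[name] if isinstance(name,str) else name
    o=r.get_obs();M=R.from_rotvec(o['orientation']).as_matrix()
    cur=np.degrees(np.arctan2(M[1,1],M[0,1])); rz=(cur-a+90)%180-90
    c,s=np.cos(np.radians(a)),np.sin(np.radians(a)); Y=np.array([c,s,0]);X=np.array([-s,c,0])
    d=(np.array([x,y,z])-o['tcp_pos'])*1000
    print('rz first %.1f; then dx %.1f dy %.1f dz %.1f'%(rz,d@X,d@Y,-d[2]),'| in present axes',(M.T@d).round(1),'tilt',M[:2,2].round(3),'clock',o['clock'])
if __name__=='__main__':
    n=sys.argv[1]; to(n if n in T else tuple(map(float,n.split(','))),float(sys.argv[2]))
E
echo ok
```

```text
ok
```

Emit:
step_arm:
  moves:
    - {"rz": 9.4}
    - {"rz": 9.4}
    - {"rz": 9.4}
    - {"rz": 9.4}
    - {"rz": 9.4}
    - {"rz": 9.4}
    - {"rz": 9.2}
    - {"dx": -45, "dy": 26}
    - {"dx": -45, "dy": 26}
    - {"dx": -45, "dy": 26}
    - {"dx": -45, "dy": 26}
    - {"dx": -45, "dy": 26}
    - {"dx": -45, "dy": 26}
    - {"dx": -45, "dy": 26}
    - {"dx": -45, "dy": 26}
    - {"dx": -45, "dy": 26}
    - {"dx": -45}
    - {"dx": -45}
    - {"dx": -45}
    - {"dx": -45}

```text
invalid input at $.moves[0]: expected keys rx, ry, rz, dx, dy, dz, gripper
```

```bash
python3 go.py j1 .1
```

```text
rz first 65.6; then dx -873.5 dy 234.3 dz 152.4 | in present axes [-574.4 -698.3  153.7] tilt [-0.    -0.002] clock 0.1
```

Emit:
step_arm:
  moves:
    - {"rx": 0, "ry": 0, "rz": 9.4, "dx": 0, "dy": 0, "dz": 0, "gripper": 0.6}
    - {"rx": 0, "ry": 0, "rz": 9.4, "dx": 0, "dy": 0, "dz": 0, "gripper": 0.6}
    - {"rx": 0, "ry": 0, "rz": 9.4, "dx": 0, "dy": 0, "dz": 0, "gripper": 0.6}
    - {"rx": 0, "ry": 0, "rz": 9.4, "dx": 0, "dy": 0, "dz": 0, "gripper": 0.6}
    - {"rx": 0, "ry": 0, "rz": 9.4, "dx": 0, "dy": 0, "dz": 0, "gripper": 0.6}
    - {"rx": 0, "ry": 0, "rz": 9.4, "dx": 0, "dy": 0, "dz": 0, "gripper": 0.6}
    - {"rx": 0, "ry": 0, "rz": 9.2, "dx": 0, "dy": 0, "dz": 0, "gripper": 0.6}
    - {"rx": 0, "ry": 0, "rz": 0, "dx": -45, "dy": 26, "dz": 0, "gripper": 0.6}
    - {"rx": 0, "ry": 0, "rz": 0, "dx": -45, "dy": 26, "dz": 0, "gripper": 0.6}
    - {"rx": 0, "ry": 0, "rz": 0, "dx": -45, "dy": 26, "dz": 0, "gripper": 0.6}
    - {"rx": 0, "ry": 0, "rz": 0, "dx": -45, "dy": 26, "dz": 0, "gripper": 0.6}
    - {"rx": 0, "ry": 0, "rz": 0, "dx": -45, "dy": 26, "dz": 0, "gripper": 0.6}
    - {"rx": 0, "ry": 0, "rz": 0, "dx": -45, "dy": 26, "dz": 0, "gripper": 0.6}
    - {"rx": 0, "ry": 0, "rz": 0, "dx": -45, "dy": 26, "dz": 0, "gripper": 0.6}
    - {"rx": 0, "ry": 0, "rz": 0, "dx": -45, "dy": 26, "dz": 0, "gripper": 0.6}
    - {"rx": 0, "ry": 0, "rz": 0, "dx": -45, "dy": 26, "dz": 0, "gripper": 0.6}
  grip_force: 30

```text
clock: 2.1
tcp_pos: [0.4984, 0.2416, 0.2531]
orientation: [-2.146, -2.294, 0.0]
contact_force: [0.5, 0.9, 0.7]
grip_width: 0.0684
gripper_force: 0.0
```

```bash
python3 go.py j1 .1
```

```text
rz first -0.0; then dx -467.3 dy -0.2 dz 153.1 | in present axes [-4.673e+02 -1.000e-01  1.531e+02] tilt [-0.  0.] clock 2.1
```

Emit:
step_arm:
  moves:
    - {"rx": 0, "ry": 0, "rz": 0, "dx": -52, "dy": 0, "dz": 0, "gripper": 0.6}
    - {"rx": 0, "ry": 0, "rz": 0, "dx": -52, "dy": 0, "dz": 0, "gripper": 0.6}
    - {"rx": 0, "ry": 0, "rz": 0, "dx": -52, "dy": 0, "dz": 0, "gripper": 0.6}
    - {"rx": 0, "ry": 0, "rz": 0, "dx": -52, "dy": 0, "dz": 0, "gripper": 0.6}
    - {"rx": 0, "ry": 0, "rz": 0, "dx": -52, "dy": 0, "dz": 0, "gripper": 0.6}
    - {"rx": 0, "ry": 0, "rz": 0, "dx": -52, "dy": 0, "dz": 0, "gripper": 0.6}
    - {"rx": 0, "ry": 0, "rz": 0, "dx": -52, "dy": 0, "dz": 0, "gripper": 0.6}
    - {"rx": 0, "ry": 0, "rz": 0, "dx": -52, "dy": 0, "dz": 0, "gripper": 0.6}
    - {"rx": 0, "ry": 0, "rz": 0, "dx": -51, "dy": 0, "dz": 0, "gripper": 0.6}
    - {"rx": 0, "ry": 0, "rz": 0, "dx": 0, "dy": 0, "dz": 40, "gripper": 0.6}
    - {"rx": 0, "ry": 0, "rz": 0, "dx": 0, "dy": 0, "dz": 40, "gripper": 0.6}

```text
clock: 3.48
tcp_pos: [0.5286, -0.2237, 0.1724]
orientation: [2.148, 2.291, 0.001]
contact_force: [-0.4, 0.1, -0.4]
grip_width: 0.0681
gripper_force: 0.0
```

```bash
python3 go.py j1 .071; python3 - <<'E'
from h import *
b=snap('side','s1.png');a=snap('top','t1.png')
x=cv2.resize(b[150:340,60:480],(800,362),interpolation=cv2.INTER_CUBIC)
y=cv2.resize(a[190:290,140:460],(800,238)[:2],interpolation=cv2.INTER_CUBIC)
cv2.imwrite('pics/c3.png',np.vstack([x,y]))
E
```

```text
rz first -0.1; then dx -1.0 dy 0.5 dz 101.4 | in present axes [ -1.    0.4 101.4] tilt [ 0.001 -0.   ] clock 3.475
```

View pics/c3.png

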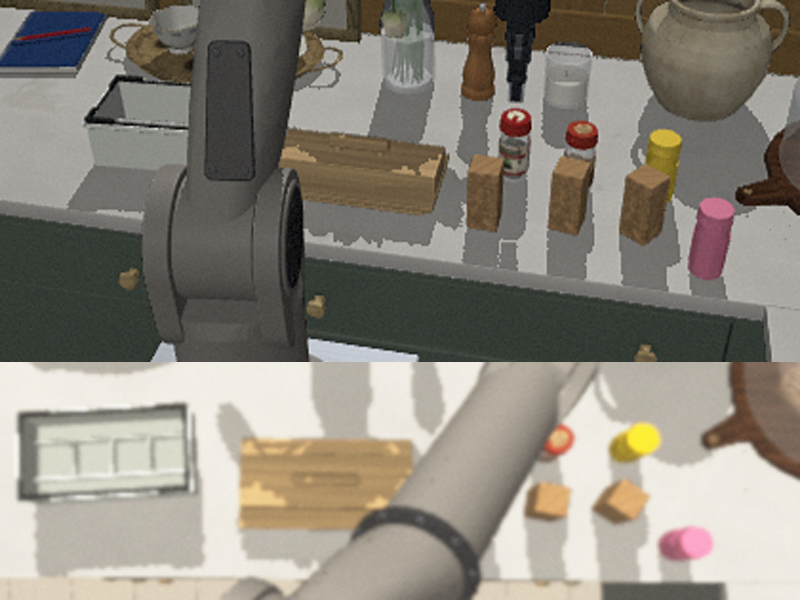

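The gripper in the side crop (517,80) sits right over jar 1 (515,115), and the tub and lid are unmoved.

Emit:
step_arm:
  moves:
    - {"rx": 0, "ry": 0, "rz": 0, "dx": -1, "dy": 0, "dz": 35, "gripper": 0.6}
    - {"rx": 0, "ry": 0, "rz": 0, "dx": 0, "dy": 0, "dz": 35, "gripper": 0.6}
    - {"rx": 0, "ry": 0, "rz": 0, "dx": 0, "dy": 0, "dz": 31, "gripper": 0.6}
    - {"rx": 0, "ry": 0, "rz": 0, "dx": 0, "dy": 0, "dz": 0, "gripper": -1}
    - {"rx": 0, "ry": 0, "rz": 0, "dx": 0, "dy": 0, "dz": 0, "gripper": -1}
    - {"rx": 0, "ry": 0, "rz": 0, "dx": 0, "dy": 0, "dz": 0, "gripper": -1}
    - {"rx": 0, "ry": 0, "rz": 0, "dx": 0, "dy": 0, "dz": 0, "gripper": -1}
    - {"rx": 0, "ry": 0, "rz": 0, "dx": 0, "dy": 0, "dz": -20, "gripper": -1}
    - {"rx": 0, "ry": 0, "rz": 0, "dx": 0, "dy": 0, "dz": -35, "gripper": -1}
    - {"rx": 0, "ry": 0, "rz": 0, "dx": 0, "dy": 0, "dz": -35, "gripper": -1}
    - {"rx": 0, "ry": 0, "rz": 0, "dx": 0, "dy": 0, "dz": -35, "gripper": -1}

```text
clock: 4.95
tcp_pos: [0.5287, -0.2241, 0.1999]
orientation: [2.147, 2.292, 0.001]
contact_force: [0.6, -0.3, -1.6]
grip_width: 0.0438
gripper_force: 30.6
```

```bash
python3 go.py b4 .085
```

```text
rz first -0.0; then dx 602.1 dy 0.6 dz 114.9 | in present axes [602.2   0.  114.7] tilt [ 0.001 -0.   ] clock 4.95
```

Emit:
step_arm:
  moves:
    - {"rx": 0, "ry": 0, "rz": 0, "dx": 17, "dy": 0, "dz": 0, "gripper": -1}
    - {"rx": 0, "ry": 0, "rz": 0, "dx": 45, "dy": 0, "dz": 0, "gripper": -1}
    - {"rx": 0, "ry": 0, "rz": 0, "dx": 45, "dy": 0, "dz": 0, "gripper": -1}
    - {"rx": 0, "ry": 0, "rz": 0, "dx": 45, "dy": 0, "dz": 0, "gripper": -1}
    - {"rx": 0, "ry": 0, "rz": 0, "dx": 45, "dy": 0, "dz": 0, "gripper": -1}
    - {"rx": 0, "ry": 0, "rz": 0, "dx": 45, "dy": 0, "dz": 0, "gripper": -1}
    - {"rx": 0, "ry": 0, "rz": 0, "dx": 45, "dy": 0, "dz": 0, "gripper": -1}
    - {"rx": 0, "ry": 0, "rz": 0, "dx": 45, "dy": 0, "dz": 0, "gripper": -1}
    - {"rx": 0, "ry": 0, "rz": 0, "dx": 45, "dy": 0, "dz": 0, "gripper": -1}
    - {"rx": 0, "ry": 0, "rz": 0, "dx": 45, "dy": 0, "dz": 0, "gripper": -1}
    - {"rx": 0, "ry": 0, "rz": 0, "dx": 45, "dy": 0, "dz": 0, "gripper": -1}
    - {"rx": 0, "ry": 0, "rz": 0, "dx": 45, "dy": 0, "dz": 0, "gripper": -1}
    - {"rx": 0, "ry": 0, "rz": 0, "dx": 45, "dy": 0, "dz": 0, "gripper": -1}
    - {"rx": 0, "ry": 0, "rz": 0, "dx": 45, "dy": 0, "dz": 0, "gripper": -1}
    - {"rx": 0, "ry": 0, "rz": 0, "dx": 0, "dy": 0, "dz": 0, "gripper": -1}

```text
clock: 6.82
tcp_pos: [0.4861, 0.382, 0.1965]
orientation: [-2.137, -2.3, 0.001]
contact_force: [0.4, -0.6, -0.8]
grip_width: 0.0437
gripper_force: 30.6
```

```bash
python3 go.py b4 .076; python3 - <<'E'
from h import *
b=snap('side','s2.png');a=snap('top','t2.png')
x=cv2.resize(b[150:310,40:300],(650,400),interpolation=cv2.INTER_CUBIC)
y=cv2.resize(a[190:260,130:260],(650,350)[:2],interpolation=cv2.INTER_CUBIC)[:200+150]
cv2.imwrite('pics/c4.png',np.hstack([cv2.resize(x,(400,246)),cv2.resize(y,(400,246))]))
cv2.imwrite('pics/c4.png',np.vstack([x[:250],y])[:600])
E
```

```text
rz first 0.4; then dx -5.5 dy 3.0 dz 120.5 | in present axes [ -5.6   3.2 120.5] tilt [-0.002  0.001] clock 6.825
```

View pics/c4.png

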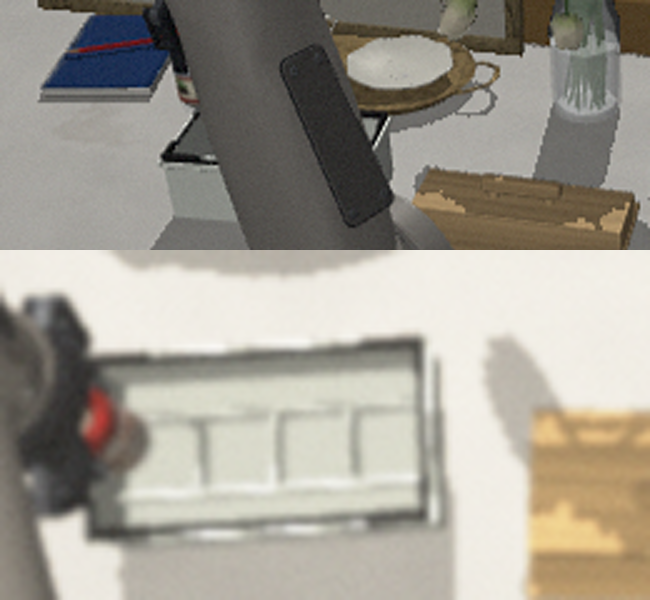

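The jar is held upright over the tub's left end. I'll check the tub's centre independently from the rib lines in the first crop.

```bash
python3 - <<'E'
from m import *
for z in(.027,):print(P([(142,170),(212,166),(285,162)],140,4.7,z)); print(P([(210,125),(213,200),(72,133),(72,208),(345,121),(345,190)],140,4.7,z))
E
python3 go.py b4 .076
```

```text
[[0.4905 0.348  0.027 ]
 [0.4941 0.2956 0.027 ]
 [0.4978 0.2408 0.027 ]]
[[0.5254 0.2988 0.027 ]
 [0.4684 0.2935 0.027 ]
 [0.5181 0.4023 0.027 ]
 [0.4612 0.3985 0.027 ]
 [0.5297 0.1969 0.027 ]
 [0.477  0.1948 0.027 ]]
rz first 0.1; then dx -0.3 dy 1.5 dz 120.7 | in present axes [ -0.2   1.7 120.7] tilt [-0.001 -0.001] clock 6.925
```

Emit:
step_arm:
  moves:
    - {"rx": 0, "ry": 0, "rz": 0.4, "dx": -3, "dy": 2, "dz": 0, "gripper": -1}
    - {"rx": 0, "ry": 0, "rz": 0, "dx": 0, "dy": 0, "dz": 0, "gripper": -1}

```text
clock: 7.18
tcp_pos: [0.4918, 0.3722, 0.1975]
orientation: [2.158, 2.283, -0.0]
contact_force: [0.3, -0.6, -0.9]
grip_width: 0.0435
gripper_force: 30.6
```

```bash
python3 go.py b4 .076
```

```text
rz first -0.6; then dx 4.7 dy -2.1 dz 121.5 | in present axes [  4.7  -2.2 121.5] tilt [ 0. -0.] clock 7.175
```

Rib lines agree with the tub pose to within 1 mm. The offset was only the arm settling, so I'll undo my correction and descend.

Emit:
step_arm:
  moves:
    - {"rx": 0, "ry": 0, "rz": -0.4, "dx": 3, "dy": -1.5, "dz": 20, "gripper": -1}
    - {"rx": 0, "ry": 0, "rz": 0, "dx": 0, "dy": 0, "dz": 30, "gripper": -1}
    - {"rx": 0, "ry": 0, "rz": 0, "dx": 0, "dy": 0, "dz": 25, "gripper": -1}
    - {"rx": 0, "ry": 0, "rz": 0, "dx": 0, "dy": 0, "dz": 5, "gripper": -1}
    - {"rx": 0, "ry": 0, "rz": 0, "dx": 0, "dy": 0, "dz": 0, "gripper": -1}
    - {"rx": 0, "ry": 0, "rz": 0, "dx": 0, "dy": 0, "dz": 0, "gripper": -1}

```text
clock: 7.92
tcp_pos: [0.4902, 0.3772, 0.1182]
orientation: [2.147, 2.293, 0.003]
contact_force: [0.3, 0.5, -1.6]
grip_width: 0.0438
gripper_force: 30.6
```

```bash
python3 go.py b4 .076
```

```text
rz first -0.0; then dx -0.5 dy -0.8 dz 42.2 | in present axes [-0.5 -0.8 42.2] tilt [0.001 0.001] clock 7.925
```

Emit:
step_arm:
  moves:
    - {"rx": 0, "ry": 0, "rz": 0, "dx": 0, "dy": -0.5, "dz": 15, "gripper": -1}
    - {"rx": 0, "ry": 0, "rz": 0, "dx": 0, "dy": 0, "dz": 15, "gripper": -1}
    - {"rx": 0, "ry": 0, "rz": 0, "dx": 0, "dy": 0, "dz": 8, "gripper": -1}
    - {"rx": 0, "ry": 0, "rz": 0, "dx": 0, "dy": 0, "dz": 3, "gripper": -1}
    - {"rx": 0, "ry": 0, "rz": 0, "dx": 0, "dy": 0, "dz": 0, "gripper": -1}

```text
clock: 8.55
tcp_pos: [0.4892, 0.377, 0.0778]
orientation: [-2.146, -2.293, -0.0]
contact_force: [-5.0, -3.0, 15.7]
grip_width: 0.0438
gripper_force: 31.1
```

Emit:
step_arm:
  moves:
    - {"rx": 0, "ry": 0, "rz": 0, "dx": 0, "dy": 0, "dz": -1, "gripper": 0.3}
    - {"rx": 0, "ry": 0, "rz": 0, "dx": 0, "dy": 0, "dz": 0, "gripper": 0.4}
    - {"rx": 0, "ry": 0, "rz": 0, "dx": 0, "dy": 0, "dz": 0, "gripper": 0.4}
    - {"rx": 0, "ry": 0, "rz": 0, "dx": 0, "dy": 0, "dz": -30, "gripper": 0.4}
    - {"rx": 0, "ry": 0, "rz": 0, "dx": 0, "dy": 0, "dz": -45, "gripper": 0.4}
    - {"rx": 0, "ry": 0, "rz": 0, "dx": 0, "dy": 0, "dz": -45, "gripper": 0.5}
    - {"rx": 0, "ry": 0, "rz": 0, "dx": -50, "dy": 0, "dz": 0, "gripper": 0.6}
    - {"rx": 0, "ry": 0, "rz": 0, "dx": -50, "dy": 0, "dz": 0, "gripper": 0.6}
    - {"rx": 0, "ry": 0, "rz": 0, "dx": -50, "dy": 0, "dz": 0, "gripper": 0.6}
    - {"rx": 0, "ry": 0, "rz": 0, "dx": -50, "dy": 0, "dz": 0, "gripper": 0.6}
    - {"rx": 0, "ry": 0, "rz": 0, "dx": -50, "dy": 0, "dz": 0, "gripper": 0.6}
    - {"rx": 0, "ry": 0, "rz": 0, "dx": -50, "dy": 0, "dz": 0, "gripper": 0.6}
    - {"rx": 0, "ry": 0, "rz": 0, "dx": -50, "dy": 0, "dz": 0, "gripper": 0.6}
    - {"rx": 0, "ry": 0, "rz": 0, "dx": -50, "dy": 0, "dz": 0, "gripper": 0.6}
    - {"rx": 0, "ry": 0, "rz": 0, "dx": -50, "dy": 0, "dz": 0, "gripper": 0.6}
    - {"rx": 0, "ry": 0, "rz": 0, "dx": -50, "dy": 0, "dz": 0, "gripper": 0.6}
    - {"rx": 0, "ry": 0, "rz": 0, "dx": -50, "dy": 0, "dz": 0, "gripper": 0.6}
    - {"rx": 0, "ry": 0, "rz": 0, "dx": -50, "dy": 0, "dz": 0, "gripper": 0.6}
    - {"rx": 0, "ry": 0, "rz": 0, "dx": -50, "dy": 0, "dz": 0, "gripper": 0.6}

```text
clock: 10.92
tcp_pos: [0.5319, -0.2732, 0.197]
orientation: [-2.146, -2.294, -0.0]
contact_force: [1.2, -0.1, 0.1]
grip_width: 0.0685
gripper_force: 0.0
```

```bash
python3 go.py j2 .071;python3 - <<'E'
from h import *
b=snap('side','s3.png');a=snap('top','t3.png')
y=cv2.resize(a[190:270,130:410],(800,229),interpolation=cv2.INTER_CUBIC)
x=cv2.resize(b[140:290,40:400],(800,333),interpolation=cv2.INTER_CUBIC)
cv2.imwrite('pics/c5.png',np.vstack([x,y]))
E
```

```text
rz first 0.0; then dx -47.8 dy -17.9 dz 126.0 | in present axes [-47.8 -17.9 126. ] tilt [-0.  0.] clock 10.925
```

View pics/c5.png

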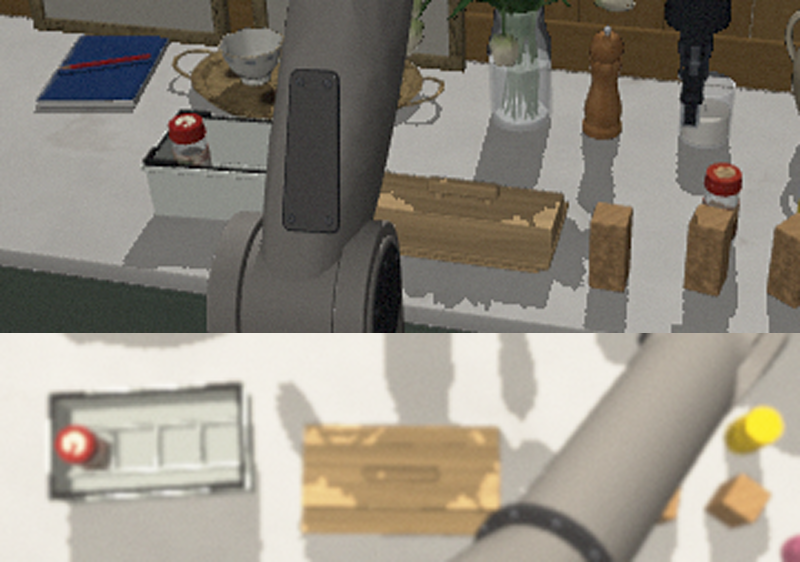

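Jar 1 stands upright in bay 4, at (188,140) in the side crop and (78,445) in the top one. Next is jar 2, for bay 3.

Emit:
step_arm:
  moves:
    - {"rx": 0, "ry": 0, "rz": 0, "dx": -30, "dy": -12, "dz": 0, "gripper": 0.6}
    - {"rx": 0, "ry": 0, "rz": 0, "dx": -18, "dy": -6, "dz": 20, "gripper": 0.6}
    - {"rx": 0, "ry": 0, "rz": 0, "dx": 0, "dy": 0, "dz": 40, "gripper": 0.6}
    - {"rx": 0, "ry": 0, "rz": 0, "dx": 0, "dy": 0, "dz": 40, "gripper": 0.6}
    - {"rx": 0, "ry": 0, "rz": 0, "dx": 0, "dy": 0, "dz": 26, "gripper": 0.6}
    - {"rx": 0, "ry": 0, "rz": 0, "dx": 0, "dy": 0, "dz": 0, "gripper": 0.6}
    - {"rx": 0, "ry": 0, "rz": 0, "dx": 0, "dy": 0, "dz": 0, "gripper": 0.6}

```text
clock: 11.9
tcp_pos: [0.5174, -0.3208, 0.0718]
orientation: [2.147, 2.293, 0.0]
contact_force: [0.3, 0.1, 0.9]
grip_width: 0.0686
gripper_force: 0.0
```

```bash
python3 go.py j2 .071
```

```text
rz first -0.0; then dx -1.3 dy -0.3 dz 0.8 | in present axes [-1.3 -0.3  0.8] tilt [ 0. -0.] clock 11.9
```

Emit:
step_arm:
  moves:
    - {"rx": 0, "ry": 0, "rz": 0, "dx": -1, "dy": 0, "dz": 1, "gripper": -1}
    - {"rx": 0, "ry": 0, "rz": 0, "dx": 0, "dy": 0, "dz": 0, "gripper": -1}
    - {"rx": 0, "ry": 0, "rz": 0, "dx": 0, "dy": 0, "dz": 0, "gripper": -1}
    - {"rx": 0, "ry": 0, "rz": 0, "dx": 0, "dy": 0, "dz": 0, "gripper": -1}
    - {"rx": 0, "ry": 0, "rz": 0, "dx": 0, "dy": 0, "dz": -20, "gripper": -1}
    - {"rx": 0, "ry": 0, "rz": 0, "dx": 0, "dy": 0, "dz": -35, "gripper": -1}
    - {"rx": 0, "ry": 0, "rz": 0, "dx": 0, "dy": 0, "dz": -35, "gripper": -1}
    - {"rx": 0, "ry": 0, "rz": 0, "dx": 0, "dy": 0, "dz": -35, "gripper": -1}
    - {"rx": 0, "ry": 0, "rz": 0, "dx": 20, "dy": 0, "dz": 0, "gripper": -1}
    - {"rx": 0, "ry": 0, "rz": 0, "dx": 45, "dy": 0, "dz": 0, "gripper": -1}
    - {"rx": 0, "ry": 0, "rz": 0, "dx": 50, "dy": 0, "dz": 0, "gripper": -1}
    - {"rx": 0, "ry": 0, "rz": 0, "dx": 50, "dy": 2, "dz": 0, "gripper": -1}
    - {"rx": 0, "ry": 0, "rz": 0, "dx": 50, "dy": 2, "dz": 0, "gripper": -1}
    - {"rx": 0, "ry": 0, "rz": 0, "dx": 50, "dy": 2, "dz": 0, "gripper": -1}
    - {"rx": 0, "ry": 0, "rz": 0, "dx": 50, "dy": 2, "dz": 0, "gripper": -1}
    - {"rx": 0, "ry": 0, "rz": 0, "dx": 50, "dy": 2, "dz": 0, "gripper": -1}
    - {"rx": 0, "ry": 0, "rz": 0, "dx": 50, "dy": 2, "dz": 0, "gripper": -1}
    - {"rx": 0, "ry": 0, "rz": 0, "dx": 50, "dy": 2, "dz": 0, "gripper": -1}
    - {"rx": 0, "ry": 0, "rz": 0, "dx": 50, "dy": 2, "dz": 0, "gripper": -1}
    - {"rx": 0, "ry": 0, "rz": 0, "dx": 50, "dy": 2, "dz": 0, "gripper": -1}

```text
clock: 14.4
tcp_pos: [0.4961, 0.2449, 0.1947]
orientation: [-2.145, -2.294, 0.003]
contact_force: [1.0, -0.2, -0.9]
grip_width: 0.0437
gripper_force: 28.5
```

Emit:
step_arm:
  moves:
    - {"rx": 0, "ry": 0, "rz": 0, "dx": 50, "dy": 0, "dz": 0, "gripper": -1}
    - {"rx": 0, "ry": 0, "rz": 0, "dx": 30, "dy": 0, "dz": 0, "gripper": -1}
    - {"rx": 0, "ry": 0, "rz": 0, "dx": 0, "dy": 0, "dz": 10, "gripper": -1}
    - {"rx": 0, "ry": 0, "rz": 0, "dx": 0, "dy": 0, "dz": 35, "gripper": -1}
    - {"rx": 0, "ry": 0, "rz": 0, "dx": 0, "dy": 0, "dz": 30, "gripper": -1}
    - {"rx": 0, "ry": 0, "rz": 0, "dx": 0, "dy": 0, "dz": 0, "gripper": -1}
    - {"rx": 0, "ry": 0, "rz": 0, "dx": 0, "dy": 0, "dz": 0, "gripper": -1}

```text
clock: 15.28
tcp_pos: [0.4929, 0.3224, 0.121]
orientation: [2.148, 2.292, 0.0]
contact_force: [0.6, -0.5, -0.6]
grip_width: 0.0436
gripper_force: 28.6
```

```bash
python3 go.py b3 .076
```

```text
rz first -0.1; then dx 0.4 dy 0.1 dz 45.0 | in present axes [ 0.4  0.1 45. ] tilt [ 0. -0.] clock 15.275
```

Emit:
step_arm:
  moves:
    - {"rx": 0, "ry": 0, "rz": 0, "dx": 0, "dy": 0, "dz": 15, "gripper": -1}
    - {"rx": 0, "ry": 0, "rz": 0, "dx": 0, "dy": 0, "dz": 15, "gripper": -1}
    - {"rx": 0, "ry": 0, "rz": 0, "dx": 0, "dy": 0, "dz": 10, "gripper": -1}
    - {"rx": 0, "ry": 0, "rz": 0, "dx": 0, "dy": 0, "dz": 3, "gripper": -1}
    - {"rx": 0, "ry": 0, "rz": 0, "dx": 0, "dy": 0, "dz": 0, "gripper": -1}

```text
clock: 15.9
tcp_pos: [0.4925, 0.3228, 0.077]
orientation: [-2.147, -2.293, 0.001]
contact_force: [0.2, 0.6, 0.2]
grip_width: 0.0433
gripper_force: 28.7
```

Emit:
step_arm:
  moves:
    - {"rx": 0, "ry": 0, "rz": 0, "dx": 0, "dy": 0, "dz": 1, "gripper": 0.3}
    - {"rx": 0, "ry": 0, "rz": 0, "dx": 0, "dy": 0, "dz": 0, "gripper": 0.4}
    - {"rx": 0, "ry": 0, "rz": 0, "dx": 0, "dy": 0, "dz": 0, "gripper": 0.4}
    - {"rx": 0, "ry": 0, "rz": 0, "dx": 0, "dy": 0, "dz": -30, "gripper": 0.4}
    - {"rx": 0, "ry": 0, "rz": 0, "dx": 0, "dy": 0, "dz": -45, "gripper": 0.4}
    - {"rx": 0, "ry": 0, "rz": 0, "dx": 0, "dy": 0, "dz": -45, "gripper": 0.5}
    - {"rx": 0, "ry": 0, "rz": 0, "dx": -50, "dy": 0, "dz": 0, "gripper": 0.6}
    - {"rx": 0, "ry": 0, "rz": 0, "dx": -50, "dy": 0, "dz": 0, "gripper": 0.6}
    - {"rx": 0, "ry": 0, "rz": 0, "dx": -50, "dy": 0, "dz": 0, "gripper": 0.6}
    - {"rx": 0, "ry": 0, "rz": 0, "dx": -50, "dy": 0, "dz": 0, "gripper": 0.6}
    - {"rx": 0, "ry": 0, "rz": 0, "dx": -50, "dy": 0, "dz": 0, "gripper": 0.6}
    - {"rx": 0, "ry": 0, "rz": 0, "dx": -50, "dy": 0, "dz": 0, "gripper": 0.6}
    - {"rx": 0, "ry": 0, "rz": 0, "dx": -50, "dy": -20, "dz": 0, "gripper": 0.6}
    - {"rx": 0, "ry": 0, "rz": 0, "dx": -50, "dy": -30, "dz": 0, "gripper": 0.6}
    - {"rx": 0, "ry": 0, "rz": 0, "dx": -50, "dy": -30, "dz": 0, "gripper": 0.6}
    - {"rx": 0, "ry": 0, "rz": 0, "dx": -50, "dy": -30, "dz": 0, "gripper": 0.6}
    - {"rx": 0, "ry": 0, "rz": 3.2, "dx": -15, "dy": -4, "dz": 0, "gripper": 0.6}
    - {"rx": 0, "ry": 0, "rz": 0, "dx": 0, "dy": 0, "dz": 0, "gripper": 0.6}

```text
clock: 18.15
tcp_pos: [0.413, -0.199, 0.1965]
orientation: [2.212, 2.23, 0.001]
contact_force: [-0.9, 0.6, -0.1]
grip_width: 0.0683
gripper_force: 0.0
```

```bash
python3 go.py A .071; python3 - <<'E'
from h import *
a=snap('top','t4.png');b=snap('side','s4.png')
y=cv2.resize(a[190:270,130:410],(800,229),interpolation=cv2.INTER_CUBIC)
x=cv2.resize(b[140:290,40:400],(800,333),interpolation=cv2.INTER_CUBIC)
cv2.imwrite('pics/c6.png',np.vstack([x,y]))
E
python3 go.py A .071
```

```text
rz first -0.2; then dx -0.3 dy 0.2 dz 125.5 | in present axes [-3.000e-01  1.000e-01  1.255e+02] tilt [ 0.001 -0.   ] clock 18.15
rz first 0.1; then dx -2.1 dy -0.6 dz 125.3 | in present axes [ -2.2  -0.6 125.3] tilt [0. 0.] clock 18.25
```

View pics/c6.png

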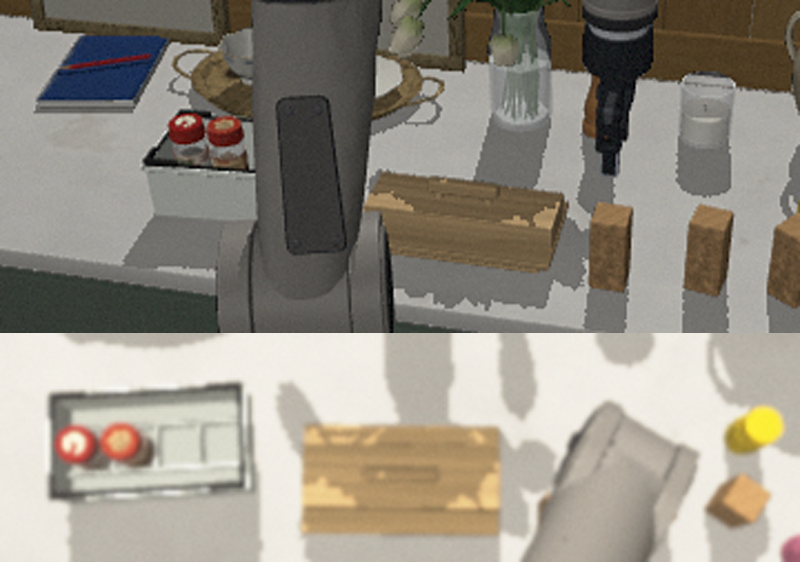

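Both jars stand in bays 4 and 3 (side crop (188,140), (226,140)). Block A is next, for bay 2.

Emit:
step_arm:
  moves:
    - {"rx": 0, "ry": 0, "rz": 0, "dx": 0, "dy": 0, "dz": 25, "gripper": 0.6}
    - {"rx": 0, "ry": 0, "rz": 0, "dx": 0, "dy": 0, "dz": 40, "gripper": 0.6}
    - {"rx": 0, "ry": 0, "rz": 0, "dx": 0, "dy": 0, "dz": 40, "gripper": 0.6}
    - {"rx": 0, "ry": 0, "rz": 0, "dx": 0, "dy": 0, "dz": 20, "gripper": 0.6}
    - {"rx": 0, "ry": 0, "rz": 0, "dx": 0, "dy": 0, "dz": 0, "gripper": 0.6}
    - {"rx": 0, "ry": 0, "rz": 0, "dx": 0, "dy": 0, "dz": 0, "gripper": 0.6}

```text
clock: 19.0
tcp_pos: [0.4138, -0.1978, 0.0718]
orientation: [2.208, 2.234, 0.001]
contact_force: [0.0, 0.0, -0.6]
grip_width: 0.068
gripper_force: 0.0
```

```bash
python3 go.py A .071
```

```text
rz first 0.1; then dx -1.5 dy -0.6 dz 0.8 | in present axes [-1.5 -0.6  0.8] tilt [0.001 0.   ] clock 19.0
```

Emit:
step_arm:
  moves:
    - {"rx": 0, "ry": 0, "rz": 0, "dx": -1.5, "dy": -0.5, "dz": 1, "gripper": -1}
    - {"rx": 0, "ry": 0, "rz": 0, "dx": 0, "dy": 0, "dz": 0, "gripper": -1}
    - {"rx": 0, "ry": 0, "rz": 0, "dx": 0, "dy": 0, "dz": 0, "gripper": -1}
    - {"rx": 0, "ry": 0, "rz": 0, "dx": 0, "dy": 0, "dz": 0, "gripper": -1}
    - {"rx": 0, "ry": 0, "rz": 0, "dx": 0, "dy": 0, "dz": -20, "gripper": -1}
    - {"rx": 0, "ry": 0, "rz": 0, "dx": 0, "dy": 0, "dz": -35, "gripper": -1}
    - {"rx": 0, "ry": 0, "rz": 0, "dx": 0, "dy": 0, "dz": -40, "gripper": -1}
    - {"rx": 0, "ry": 0, "rz": 0, "dx": 0, "dy": 0, "dz": -35, "gripper": -1}
    - {"rx": 0, "ry": 0, "rz": -3.2, "dx": 0, "dy": 0, "dz": 0, "gripper": -1}
    - {"rx": 0, "ry": 0, "rz": 0, "dx": 21, "dy": 14, "dz": 0, "gripper": -1}
    - {"rx": 0, "ry": 0, "rz": 0, "dx": 44, "dy": 20, "dz": 0, "gripper": -1}
    - {"rx": 0, "ry": 0, "rz": 0, "dx": 44, "dy": 20, "dz": 0, "gripper": -1}
    - {"rx": 0, "ry": 0, "rz": 0, "dx": 44, "dy": 20, "dz": 0, "gripper": -1}
    - {"rx": 0, "ry": 0, "rz": 0, "dx": 44, "dy": 20, "dz": 0, "gripper": -1}
    - {"rx": 0, "ry": 0, "rz": 0, "dx": 44, "dy": 20, "dz": 0, "gripper": -1}
    - {"rx": 0, "ry": 0, "rz": 0, "dx": 44, "dy": 0, "dz": 0, "gripper": -1}
    - {"rx": 0, "ry": 0, "rz": 0, "dx": 44, "dy": 0, "dz": 0, "gripper": -1}
    - {"rx": 0, "ry": 0, "rz": 0, "dx": 44, "dy": 0, "dz": 0, "gripper": -1}
    - {"rx": 0, "ry": 0, "rz": 0, "dx": 44, "dy": 0, "dz": 0, "gripper": -1}
    - {"rx": 0, "ry": 0, "rz": 0, "dx": 44, "dy": 0, "dz": 0, "gripper": -1}

```text
clock: 21.5
tcp_pos: [0.4952, 0.2688, 0.2003]
orientation: [-2.147, -2.293, 0.0]
contact_force: [1.2, 0.3, -1.7]
grip_width: 0.0439
gripper_force: 30.5
```

Emit:
step_arm:
  moves:
    - {"rx": 0, "ry": 0, "rz": 0, "dx": 0, "dy": 0, "dz": 0, "gripper": -1}
    - {"rx": 0, "ry": 0, "rz": 0, "dx": 0, "dy": 0, "dz": 0, "gripper": -1}
    - {"rx": 0, "ry": 0, "rz": 0, "dx": 0, "dy": 0, "dz": 0, "gripper": -1}

```text
clock: 21.88
tcp_pos: [0.4959, 0.2659, 0.2003]
orientation: [2.15, 2.291, -0.001]
contact_force: [0.1, 0.1, -1.4]
grip_width: 0.044
gripper_force: 30.5
```

```bash
python3 go.py b2 .076
```

```text
rz first -0.2; then dx 3.0 dy 0.9 dz 124.3 | in present axes [  3.1   0.9 124.3] tilt [-0. -0.] clock 21.875
```

Emit:
step_arm:
  moves:
    - {"rx": 0, "ry": 0, "rz": 0, "dx": 1.5, "dy": 1, "dz": 15, "gripper": -1}
    - {"rx": 0, "ry": 0, "rz": 0, "dx": 0, "dy": 0, "dz": 35, "gripper": -1}
    - {"rx": 0, "ry": 0, "rz": 0, "dx": 0, "dy": 0, "dz": 30, "gripper": -1}
    - {"rx": 0, "ry": 0, "rz": 0, "dx": 0, "dy": 0, "dz": 0, "gripper": -1}
    - {"rx": 0, "ry": 0, "rz": 0, "dx": 0, "dy": 0, "dz": 0, "gripper": -1}
    - {"rx": 0, "ry": 0, "rz": 0, "dx": 0, "dy": 0, "dz": 0, "gripper": -1}

```text
clock: 22.62
tcp_pos: [0.4974, 0.2694, 0.1215]
orientation: [2.147, 2.293, 0.003]
contact_force: [-0.2, 0.9, -1.0]
grip_width: 0.0442
gripper_force: 30.5
```

```bash
python3 go.py b2 .076
```

```text
rz first -0.0; then dx -0.4 dy -0.9 dz 45.5 | in present axes [-0.5 -1.  45.5] tilt [0.002 0.001] clock 22.625
```

Emit:
step_arm:
  moves:
    - {"rx": 0, "ry": 0, "rz": 0, "dx": -0.3, "dy": -0.5, "dz": 15, "gripper": -1}
    - {"rx": 0, "ry": 0, "rz": 0, "dx": 0, "dy": 0, "dz": 15, "gripper": -1}
    - {"rx": 0, "ry": 0, "rz": 0, "dx": 0, "dy": 0, "dz": 10, "gripper": -1}
    - {"rx": 0, "ry": 0, "rz": 0, "dx": 0, "dy": 0, "dz": 4, "gripper": -1}
    - {"rx": 0, "ry": 0, "rz": 0, "dx": 0, "dy": 0, "dz": 0, "gripper": -1}

```text
clock: 23.25
tcp_pos: [0.4963, 0.2687, 0.0761]
orientation: [2.147, 2.293, -0.0]
contact_force: [1.5, 1.0, -1.6]
grip_width: 0.0439
gripper_force: 29.8
```

Emit:
step_arm:
  moves:
    - {"rx": 0, "ry": 0, "rz": 0, "dx": 0, "dy": 0, "dz": 0.5, "gripper": 0.3}
    - {"rx": 0, "ry": 0, "rz": 0, "dx": 0, "dy": 0, "dz": 0, "gripper": 0.4}
    - {"rx": 0, "ry": 0, "rz": 0, "dx": 0, "dy": 0, "dz": 0, "gripper": 0.4}
    - {"rx": 0, "ry": 0, "rz": 0, "dx": 0, "dy": 0, "dz": -30, "gripper": 0.4}
    - {"rx": 0, "ry": 0, "rz": 0, "dx": 0, "dy": 0, "dz": -45, "gripper": 0.4}
    - {"rx": 0, "ry": 0, "rz": 0, "dx": 0, "dy": 0, "dz": -45, "gripper": 0.5}
    - {"rx": 0, "ry": 0, "rz": 0, "dx": -52, "dy": 0, "dz": 0, "gripper": 0.6}
    - {"rx": 0, "ry": 0, "rz": 0, "dx": -52, "dy": 0, "dz": 0, "gripper": 0.6}
    - {"rx": 0, "ry": 0, "rz": 0, "dx": -52, "dy": 0, "dz": 0, "gripper": 0.6}
    - {"rx": 0, "ry": 0, "rz": 0, "dx": -52, "dy": 0, "dz": 0, "gripper": 0.6}
    - {"rx": 0, "ry": 0, "rz": 0, "dx": -52, "dy": 0, "dz": 0, "gripper": 0.6}
    - {"rx": 0, "ry": 0, "rz": 0, "dx": -52, "dy": -20, "dz": 0, "gripper": 0.6}
    - {"rx": 0, "ry": 0, "rz": 0, "dx": -52, "dy": -20, "dz": 0, "gripper": 0.6}
    - {"rx": 0, "ry": 0, "rz": 0, "dx": -52, "dy": -20, "dz": 0, "gripper": 0.6}
    - {"rx": 0, "ry": 0, "rz": 0, "dx": -52, "dy": -20, "dz": 0, "gripper": 0.6}
    - {"rx": 0, "ry": 0, "rz": 0, "dx": -52, "dy": -20, "dz": 0, "gripper": 0.6}
    - {"rx": 0, "ry": 0, "rz": 7.2, "dx": -52, "dy": -4, "dz": 0, "gripper": 0.6}
    - {"rx": 0, "ry": 0, "rz": 7.2, "dx": 0, "dy": 0, "dz": 0, "gripper": 0.6}
    - {"rx": 0, "ry": 0, "rz": 0, "dx": 0, "dy": 0, "dz": 0, "gripper": 0.6}
    - {"rx": 0, "ry": 0, "rz": 0, "dx": 0, "dy": 0, "dz": 0, "gripper": 0.6}

```text
clock: 25.75
tcp_pos: [0.4303, -0.3079, 0.1957]
orientation: [-2.413, -2.011, -0.0]
contact_force: [0.2, 0.3, -0.5]
grip_width: 0.0681
gripper_force: 0.0
```

```bash
python3 go.py B .071
```

```text
rz first 0.2; then dx -5.4 dy 2.1 dz 124.7 | in present axes [ -5.5   2.2 124.7] tilt [-0.     0.001] clock 25.75
```

Emit:
step_arm:
  moves:
    - {"rx": 0, "ry": 0, "rz": 0, "dx": -5, "dy": 2, "dz": 20, "gripper": 0.6}
    - {"rx": 0, "ry": 0, "rz": 0, "dx": 0, "dy": 0, "dz": 40, "gripper": 0.6}
    - {"rx": 0, "ry": 0, "rz": 0, "dx": 0, "dy": 0, "dz": 40, "gripper": 0.6}
    - {"rx": 0, "ry": 0, "rz": 0, "dx": 0, "dy": 0, "dz": 25, "gripper": 0.6}
    - {"rx": 0, "ry": 0, "rz": 0, "dx": 0, "dy": 0, "dz": 0, "gripper": 0.6}
    - {"rx": 0, "ry": 0, "rz": 0, "dx": 0, "dy": 0, "dz": 0, "gripper": 0.6}

```text
clock: 26.5
tcp_pos: [0.4313, -0.3144, 0.0711]
orientation: [2.417, 2.007, 0.0]
contact_force: [0.0, -0.0, 0.0]
grip_width: 0.0684
gripper_force: 0.0
```

```bash
python3 go.py B .071
```

```text
rz first 0.0; then dx 0.8 dy -0.1 dz 0.1 | in present axes [ 0.8 -0.1  0.1] tilt [ 0. -0.] clock 26.5
```

Emit:
step_arm:
  moves:
    - {"rx": 0, "ry": 0, "rz": 0, "dx": 0.5, "dy": 0, "dz": 0, "gripper": -1}
    - {"rx": 0, "ry": 0, "rz": 0, "dx": 0, "dy": 0, "dz": 0, "gripper": -1}
    - {"rx": 0, "ry": 0, "rz": 0, "dx": 0, "dy": 0, "dz": 0, "gripper": -1}
    - {"rx": 0, "ry": 0, "rz": 0, "dx": 0, "dy": 0, "dz": 0, "gripper": -1}
    - {"rx": 0, "ry": 0, "rz": 0, "dx": 0, "dy": 0, "dz": -20, "gripper": -1}
    - {"rx": 0, "ry": 0, "rz": 0, "dx": 0, "dy": 0, "dz": -35, "gripper": -1}
    - {"rx": 0, "ry": 0, "rz": 0, "dx": 0, "dy": 0, "dz": -40, "gripper": -1}
    - {"rx": 0, "ry": 0, "rz": 0, "dx": 0, "dy": 0, "dz": -35, "gripper": -1}
    - {"rx": 0, "ry": 0, "rz": -7.2, "dx": 0, "dy": 0, "dz": 0, "gripper": -1}
    - {"rx": 0, "ry": 0, "rz": -7.2, "dx": 0, "dy": 0, "dz": 0, "gripper": -1}
    - {"rx": 0, "ry": 0, "rz": 0, "dx": 20, "dy": 20, "dz": 0, "gripper": -1}
    - {"rx": 0, "ry": 0, "rz": 0, "dx": 50, "dy": 20, "dz": 0, "gripper": -1}
    - {"rx": 0, "ry": 0, "rz": 0, "dx": 50, "dy": 20, "dz": 0, "gripper": -1}
    - {"rx": 0, "ry": 0, "rz": 0, "dx": 50, "dy": 20, "dz": 0, "gripper": -1}
    - {"rx": 0, "ry": 0, "rz": 0, "dx": 50, "dy": 20, "dz": 0, "gripper": -1}
    - {"rx": 0, "ry": 0, "rz": 0, "dx": 50, "dy": 4, "dz": 0, "gripper": -1}
    - {"rx": 0, "ry": 0, "rz": 0, "dx": 50, "dy": 0, "dz": 0, "gripper": -1}
    - {"rx": 0, "ry": 0, "rz": 0, "dx": 50, "dy": 0, "dz": 0, "gripper": -1}
    - {"rx": 0, "ry": 0, "rz": 0, "dx": 50, "dy": 0, "dz": 0, "gripper": -1}
    - {"rx": 0, "ry": 0, "rz": 0, "dx": 50, "dy": 0, "dz": 0, "gripper": -1}

```text
clock: 29.0
tcp_pos: [0.5035, 0.1638, 0.201]
orientation: [-2.147, -2.294, -0.001]
contact_force: [-0.4, 0.4, -0.1]
grip_width: 0.0438
gripper_force: 31.0
```

Emit:
step_arm:
  moves:
    - {"rx": 0, "ry": 0, "rz": 0, "dx": 52, "dy": 0, "dz": 0, "gripper": -1}
    - {"rx": 0, "ry": 0, "rz": 0, "dx": 0, "dy": 0, "dz": 0, "gripper": -1}
    - {"rx": 0, "ry": 0, "rz": 0, "dx": 0, "dy": 0, "dz": 0, "gripper": -1}
    - {"rx": 0, "ry": 0, "rz": 0, "dx": 0, "dy": 0, "dz": 0, "gripper": -1}
    - {"rx": 0, "ry": 0, "rz": 0, "dx": 0, "dy": 0, "dz": 0, "gripper": -1}

```text
clock: 29.62
tcp_pos: [0.5008, 0.2128, 0.2009]
orientation: [2.149, 2.291, 0.0]
contact_force: [0.1, 0.0, -0.6]
grip_width: 0.0436
gripper_force: 31.0
```

```bash
python3 go.py b1 .076
```

```text
rz first -0.1; then dx 2.3 dy -0.5 dz 124.9 | in present axes [  2.3  -0.5 124.9] tilt [0. 0.] clock 29.625
```

Emit:
step_arm:
  moves:
    - {"rx": 0, "ry": 0, "rz": 0, "dx": 1, "dy": 0, "dz": 15, "gripper": -1}
    - {"rx": 0, "ry": 0, "rz": 0, "dx": 0, "dy": 0, "dz": 35, "gripper": -1}
    - {"rx": 0, "ry": 0, "rz": 0, "dx": 0, "dy": 0, "dz": 30, "gripper": -1}
    - {"rx": 0, "ry": 0, "rz": 0, "dx": 0, "dy": 0, "dz": 0, "gripper": -1}
    - {"rx": 0, "ry": 0, "rz": 0, "dx": 0, "dy": 0, "dz": 0, "gripper": -1}
    - {"rx": 0, "ry": 0, "rz": 0, "dx": 0, "dy": 0, "dz": 0, "gripper": -1}

```text
clock: 30.38
tcp_pos: [0.5013, 0.2154, 0.1219]
orientation: [2.147, 2.293, 0.003]
contact_force: [-0.3, 0.2, -0.9]
grip_width: 0.0438
gripper_force: 31.0
```

```bash
python3 go.py b1 .076
```

```text
rz first -0.0; then dx -0.2 dy -1.2 dz 45.9 | in present axes [-0.3 -1.2 45.9] tilt [0.002 0.001] clock 30.375
```

Emit:
step_arm:
  moves:
    - {"rx": 0, "ry": 0, "rz": 0, "dx": 0, "dy": -1, "dz": 15, "gripper": -1}
    - {"rx": 0, "ry": 0, "rz": 0, "dx": 0, "dy": 0, "dz": 15, "gripper": -1}
    - {"rx": 0, "ry": 0, "rz": 0, "dx": 0, "dy": 0, "dz": 10, "gripper": -1}
    - {"rx": 0, "ry": 0, "rz": 0, "dx": 0, "dy": 0, "dz": 4.5, "gripper": -1}
    - {"rx": 0, "ry": 0, "rz": 0, "dx": 0, "dy": 0, "dz": 0, "gripper": -1}

```text
clock: 31.0
tcp_pos: [0.4999, 0.215, 0.0767]
orientation: [-2.147, -2.293, -0.001]
contact_force: [-0.7, -0.6, 6.6]
grip_width: 0.0439
gripper_force: 31.9
```

Emit:
step_arm:
  moves:
    - {"rx": 0, "ry": 0, "rz": 0, "dx": 0, "dy": 0, "dz": 0, "gripper": 0.3}
    - {"rx": 0, "ry": 0, "rz": 0, "dx": 0, "dy": 0, "dz": 0, "gripper": 0.4}
    - {"rx": 0, "ry": 0, "rz": 0, "dx": 0, "dy": 0, "dz": 0, "gripper": 0.4}
    - {"rx": 0, "ry": 0, "rz": 0, "dx": 0, "dy": 0, "dz": -30, "gripper": 0.4}
    - {"rx": 0, "ry": 0, "rz": 0, "dx": 0, "dy": 0, "dz": -45, "gripper": 0.4}
    - {"rx": 0, "ry": 0, "rz": 0, "dx": 0, "dy": 0, "dz": -45, "gripper": 0.4}
    - {"rx": 0, "ry": 0, "rz": 0, "dx": -50, "dy": 0, "dz": 0, "gripper": 0.0}
    - {"rx": 0, "ry": 0, "rz": 0, "dx": -50, "dy": 0, "dz": 0, "gripper": 0.0}
    - {"rx": 0, "ry": 0, "rz": 0, "dx": -50, "dy": 0, "dz": 0, "gripper": 0.0}
    - {"rx": 0, "ry": 0, "rz": 0, "dx": -50, "dy": 0, "dz": 0, "gripper": 0.0}
    - {"rx": 0, "ry": 0, "rz": 0, "dx": -50, "dy": 0, "dz": 0, "gripper": 0.0}
    - {"rx": 0, "ry": 0, "rz": 0, "dx": -50, "dy": 0, "dz": 0, "gripper": 0.0}
    - {"rx": 0, "ry": 0, "rz": 0, "dx": -50, "dy": 0, "dz": 0, "gripper": 0.0}
    - {"rx": 0, "ry": 0, "rz": 0, "dx": -50, "dy": 0, "dz": 0, "gripper": 0.0}
    - {"rx": 0, "ry": 0, "rz": 0, "dx": -50, "dy": 0, "dz": 0, "gripper": 0.0}

```text
clock: 32.88
tcp_pos: [0.529, -0.2353, 0.1961]
orientation: [-2.146, -2.294, -0.0]
contact_force: [0.4, 0.6, -1.3]
grip_width: 0.0428
gripper_force: 0.0
```

```bash
python3 - <<'E'
from h import *
a=snap('top','t5.png')
c1=cv2.resize(a[195:285,140:310],None,fx=4.7,fy=4.7,interpolation=cv2.INTER_CUBIC)
cv2.imwrite('pics/c7.png',c1)
E
```

```text
(no output)
```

View pics/c7.png

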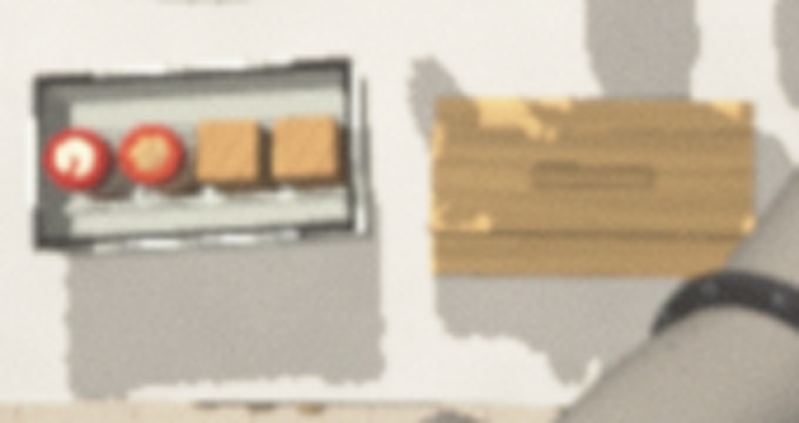

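All four bays are filled: jars at (76,158) and (152,153), blocks at (230,152) and (306,150). The lid has been knocked, and its handle has moved from (614,207) to (593,177). I'll measure it again.

```bash
python3 - <<'E'
from m import *
print(P([(531,176),(593,176.5),(655,177)],140,4.7,.088))
p=P([(432,97),(753,101),(434,274)],140,4.7,.028);print(p,(p[1]+p[2])/2)
E
python3 go.py 0.482,0.007,0 .12
```

```text
[[ 0.4809  0.0516  0.088 ]
 [ 0.481   0.0067  0.088 ]
 [ 0.4811 -0.0383  0.088 ]]
[[ 0.5487  0.1315  0.028 ]
 [ 0.5485 -0.113   0.028 ]
 [ 0.4144  0.1258  0.028 ]] [0.48145 0.0064  0.028  ]
rz first 3.4; then dx 250.5 dy -45.9 dz 77.1 | in present axes [253.2 -31.2  75.6] tilt [ 0.001 -0.006] clock 32.925
```

Emit:
step_arm:
  moves:
    - {"rx": 0, "ry": 0, "rz": 3.8, "dx": 0, "dy": 0, "dz": 0, "gripper": 0.0}
    - {"rx": 0, "ry": 0, "rz": 0, "dx": 50, "dy": -10, "dz": 0, "gripper": 0.0}
    - {"rx": 0, "ry": 0, "rz": 0, "dx": 50, "dy": -10, "dz": 0, "gripper": 0.0}
    - {"rx": 0, "ry": 0, "rz": 0, "dx": 50, "dy": -10, "dz": 0, "gripper": 0.0}
    - {"rx": 0, "ry": 0, "rz": 0, "dx": 50, "dy": -10, "dz": 0, "gripper": 0.0}
    - {"rx": 0, "ry": 0, "rz": 0, "dx": 40, "dy": -10, "dz": 20, "gripper": 0.0}
    - {"rx": 0, "ry": 0, "rz": 0, "dx": 0, "dy": 0, "dz": 30, "gripper": 0.0}
    - {"rx": 0, "ry": 0, "rz": 0, "dx": 0, "dy": 0, "dz": 10, "gripper": 0.0}
    - {"rx": 0, "ry": 0, "rz": 0, "dx": 0, "dy": 0, "dz": 0, "gripper": 0.0}
    - {"rx": 0, "ry": 0, "rz": 0, "dx": 0, "dy": 0, "dz": 0, "gripper": 0.0}
    - {"rx": 0, "ry": 0, "rz": 0, "dx": 0, "dy": 0, "dz": 0, "gripper": 0.0}

```text
clock: 34.3
tcp_pos: [0.4799, 0.0056, 0.1371]
orientation: [2.222, 2.22, 0.002]
contact_force: [0.1, 0.5, -0.2]
grip_width: 0.0431
gripper_force: 0.0
```

```bash
python3 go.py 0.4812,0.0066,0 .089
```

```text
rz first -0.1; then dx 1.0 dy 1.3 dz 48.1 | in present axes [ 0.9  1.3 48.1] tilt [0.001 0.   ] clock 34.3
```

Emit:
step_arm:
  moves:
    - {"rx": 0, "ry": 0, "rz": 0, "dx": 1, "dy": 1, "dz": 20, "gripper": 0.0}
    - {"rx": 0, "ry": 0, "rz": 0, "dx": 0, "dy": 0, "dz": 20, "gripper": 0.0}
    - {"rx": 0, "ry": 0, "rz": 0, "dx": 0, "dy": 0, "dz": 7, "gripper": 0.0}
    - {"rx": 0, "ry": 0, "rz": 0, "dx": 0, "dy": 0, "dz": 0, "gripper": 0.0}
    - {"rx": 0, "ry": 0, "rz": 0, "dx": 0, "dy": 0, "dz": 0, "gripper": -0.4}
    - {"rx": 0, "ry": 0, "rz": 0, "dx": 0, "dy": 0, "dz": 0, "gripper": -1}
    - {"rx": 0, "ry": 0, "rz": 0, "dx": 0, "dy": 0, "dz": 0, "gripper": -1}
    - {"rx": 0, "ry": 0, "rz": 0, "dx": 0, "dy": 0, "dz": 0, "gripper": -1}
  grip_force: 60

```text
clock: 35.3
tcp_pos: [0.4814, 0.0071, 0.09]
orientation: [2.221, 2.22, 0.003]
contact_force: [2.4, -0.8, 6.5]
grip_width: 0.015
gripper_force: 63.7
```

```bash
python3 go.py 0.4812,0.0066,0 .089
```

```text
rz first -0.0; then dx -0.5 dy -0.2 dz 1.0 | in present axes [-0.5 -0.2  1. ] tilt [0.002 0.   ] clock 35.3
```

Emit:
step_arm:
  moves:
    - {"rx": 0, "ry": 0, "rz": 0, "dx": 0, "dy": 0, "dz": -5, "gripper": -1}
    - {"rx": 0, "ry": 0, "rz": 0, "dx": 0, "dy": 0, "dz": -15, "gripper": -1}
    - {"rx": 0, "ry": 0, "rz": 0, "dx": 0, "dy": 0, "dz": -25, "gripper": -1}
    - {"rx": 0, "ry": 0, "rz": 0, "dx": 0, "dy": 0, "dz": -30, "gripper": -1}
    - {"rx": 0, "ry": 0, "rz": 0, "dx": 0, "dy": 0, "dz": -30, "gripper": -1}
    - {"rx": 0, "ry": 0, "rz": 0, "dx": 0, "dy": 0, "dz": -30, "gripper": -1}
    - {"rx": 0, "ry": 0, "rz": 0, "dx": 0, "dy": 0, "dz": -15, "gripper": -1}
    - {"rx": 0, "ry": 0, "rz": -3.8, "dx": 0, "dy": 0, "dz": 0, "gripper": -1}
    - {"rx": 0, "ry": 0, "rz": 0, "dx": 12, "dy": 2, "dz": 0, "gripper": -1}
    - {"rx": 0, "ry": 0, "rz": 0, "dx": 25, "dy": 3, "dz": 0, "gripper": -1}
    - {"rx": 0, "ry": 0, "rz": 0, "dx": 30, "dy": 3, "dz": 0, "gripper": -1}
    - {"rx": 0, "ry": 0, "rz": 0, "dx": 30, "dy": 4, "dz": 0, "gripper": -1}
    - {"rx": 0, "ry": 0, "rz": 0, "dx": 30, "dy": 4, "dz": 0, "gripper": -1}
    - {"rx": 0, "ry": 0, "rz": 0, "dx": 30, "dy": 4, "dz": 0, "gripper": -1}
    - {"rx": 0, "ry": 0, "rz": 0, "dx": 30, "dy": 4, "dz": 0, "gripper": -1}
    - {"rx": 0, "ry": 0, "rz": 0, "dx": 30, "dy": 3, "dz": 0, "gripper": -1}
    - {"rx": 0, "ry": 0, "rz": 0, "dx": 30, "dy": 3, "dz": 0, "gripper": -1}
    - {"rx": 0, "ry": 0, "rz": 0, "dx": 25, "dy": 2, "dz": 0, "gripper": -1}
    - {"rx": 0, "ry": 0, "rz": 0, "dx": 15, "dy": 0, "dz": 0, "gripper": -1}
    - {"rx": 0, "ry": 0, "rz": 0, "dx": 0, "dy": 0, "dz": 0, "gripper": -1}
  grip_force: 80

```text
clock: 37.8
tcp_pos: [0.4928, 0.2964, 0.2389]
orientation: [2.145, 2.295, -0.001]
contact_force: [0.9, 0.6, -3.0]
grip_width: 0.0145
gripper_force: 79.9
```

Emit:
step_arm:
  moves:
    - {"rx": 0, "ry": 0, "rz": 0, "dx": 0, "dy": 0, "dz": 0, "gripper": -1}
    - {"rx": 0, "ry": 0, "rz": 0, "dx": 0, "dy": 0, "dz": 0, "gripper": -1}
    - {"rx": 0, "ry": 0, "rz": 0, "dx": 0, "dy": 0, "dz": 0, "gripper": -1}
    - {"rx": 0, "ry": 0, "rz": 0, "dx": 0, "dy": 0, "dz": 0, "gripper": -1}

```text
clock: 38.3
tcp_pos: [0.4933, 0.2952, 0.2394]
orientation: [-2.148, -2.293, -0.0]
contact_force: [-0.6, 0.5, -3.6]
grip_width: 0.0139
gripper_force: 79.9
```

```bash
python3 go.py 0.4948,0.2959,3.8 .158;  python3 - <<'E'
from h import *
a=snap('top','t6.png');b=snap('side','s6.png')
y=cv2.resize(a[170:280,110:290],(720,440)[:2],interpolation=cv2.INTER_CUBIC)[:330]
x=cv2.resize(b[120:260,40:300],(720,388),interpolation=cv2.INTER_CUBIC)
cv2.imwrite('pics/c8.png',np.vstack([cv2.resize(x,(500,269)),cv2.resize(y,(720,330))[:, :500]]))
E
python3 go.py 0.4948,0.2959,3.8 .158
```

```text
rz first -0.1; then dx 0.6 dy 1.5 dz 81.4 | in present axes [ 0.6  1.5 81.4] tilt [0. 0.] clock 38.3
rz first -0.0; then dx 0.4 dy 1.5 dz 81.4 | in present axes [ 0.4  1.5 81.4] tilt [0. 0.] clock 38.4
```

View pics/c8.png

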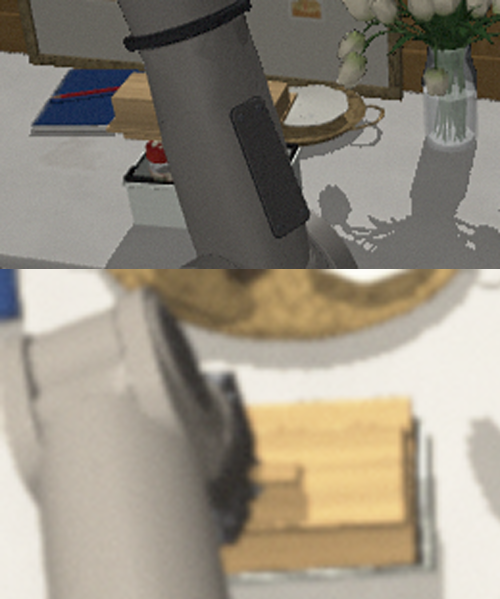

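```bash
python3 - <<'E'
from m import *
o=r.get_obs();t=o['tcp_pos'];z=t[2]-.062
p=P([(411,131),(418,302)],110,4,z,y0=170);print(p,np.linalg.norm(p[0]-p[1]))
a=np.radians(3.8);X=np.array([np.cos(a),np.sin(a)]);Y=np.array([-np.sin(a),np.cos(a)])
for tc in (t[:2],):
  print(tc,p[:,:2].mean(0)+.122*Y, [tc+.068*X-.122*Y, tc-.068*X-.122*Y])
E
```

```text
[[0.5638 0.178  0.1774]
 [0.426  0.1669 0.1774]] 0.1382463381070182
[0.49328111 0.29541427] [0.48681458 0.29418178] [array([0.56921702, 0.17818911]), array([0.43351602, 0.16917586])]
```

```bash
python3 - <<'E'
from m import *
a=cv2.imread('pics/t6.png');b=cv2.imread('pics/s6.png')
t=r.get_obs()['tcp_pos'];g=np.radians(3.8);X=np.array([np.cos(g),np.sin(g),0]);Y=np.array([-np.sin(g),np.cos(g),0])
def ov(n,im,x0,y0,w,h,s):
    c=cv2.resize(im[y0:y0+h,x0:x0+w],None,fx=s,fy=s,interpolation=cv2.INTER_CUBIC)
    for z,col in((-.062,(255,0,0)),(-.07,(0,200,0))):
        p=proj(n,[t+X*i*.068+Y*j*.122+[0,0,z] for i,j in((1,1),(1,-1),(-1,-1),(-1,1))])
        q=((p-[x0,y0]+.5)*s-.5).round().astype(int); cv2.polylines(c,[q.reshape(-1,1,2)],True,col,1)
    p=proj(n,[[*(np.array([.4948,.2959])+(X*i*.062+Y*j*.116)[:2]),.08] for i,j in((1,1),(1,-1),(-1,-1),(-1,1))])
    q=((p-[x0,y0]+.5)*s-.5).round().astype(int); cv2.polylines(c,[q.reshape(-1,1,2)],True,(0,0,255),1)
    return c
A=ov('top',a,150,195,70,60,6);B=ov('side',b,80,150,90,90,6)
A=cv2.copyMakeBorder(A,0,540-360,0,0,cv2.BORDER_CONSTANT);cv2.imwrite('pics/c9.png',np.hstack([A,B])[:, :800])
print(A.shape,B.shape)
E
```

```text
(540, 420, 3) (540, 540, 3)
```

View pics/c9.png

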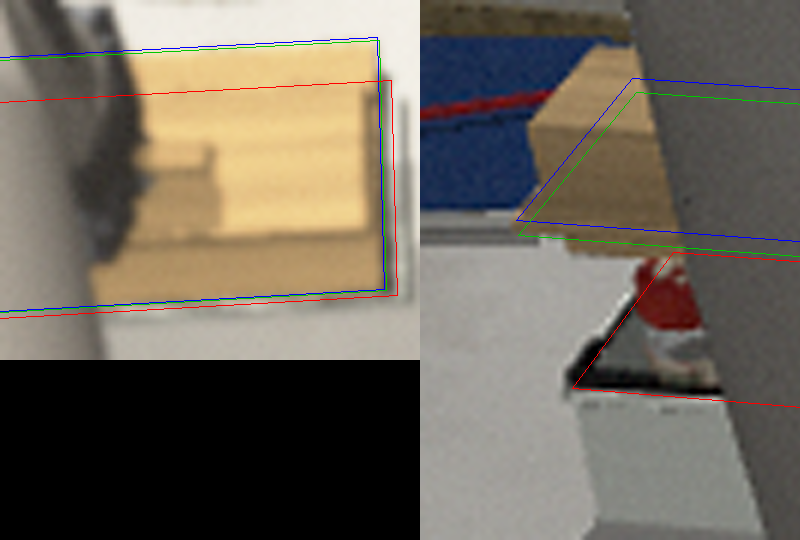

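The overlay fits: the lid and rim outlines agree with the prediction to within about 1.5 mm. Now I'll lower the lid.

Emit:
step_arm:
  moves:
    - {"rx": 0, "ry": 0, "rz": 0, "dx": 0.5, "dy": 2, "dz": 15, "gripper": -1}
    - {"rx": 0, "ry": 0, "rz": 0, "dx": 0, "dy": 0, "dz": 20, "gripper": -1}
    - {"rx": 0, "ry": 0, "rz": 0, "dx": 0, "dy": 0, "dz": 17, "gripper": -1}
    - {"rx": 0, "ry": 0, "rz": 0, "dx": 0, "dy": 0, "dz": 0, "gripper": -1}
    - {"rx": 0, "ry": 0, "rz": 0, "dx": 0, "dy": 0, "dz": 0, "gripper": -1}
    - {"rx": 0, "ry": 0, "rz": 0, "dx": 0, "dy": 0, "dz": 0, "gripper": -1}
    - {"rx": 0, "ry": 0, "rz": 0, "dx": 0, "dy": 0, "dz": 0, "gripper": -1}

```text
clock: 39.28
tcp_pos: [0.4955, 0.2964, 0.1879]
orientation: [-2.147, -2.294, -0.002]
contact_force: [0.1, 0.4, -3.1]
grip_width: 0.0141
gripper_force: 79.8
```

```bash
python3 go.py 0.4955,0.2959,3.8 .158
```

```text
rz first -0.0; then dx -0.5 dy -0.0 dz 29.9 | in present axes [-0.5 -0.  29.9] tilt [0.001 0.001] clock 39.275
```

Emit:
step_arm:
  moves:
    - {"rx": 0, "ry": 0, "rz": 0, "dx": -0.5, "dy": 0, "dz": 5, "gripper": -1}
    - {"rx": 0, "ry": 0, "rz": 0, "dx": 0, "dy": 0, "dz": 5, "gripper": -1}
    - {"rx": 0, "ry": 0, "rz": 0, "dx": 0, "dy": 0, "dz": 5, "gripper": -1}
    - {"rx": 0, "ry": 0, "rz": 0, "dx": 0, "dy": 0, "dz": 5, "gripper": -1}
    - {"rx": 0, "ry": 0, "rz": 0, "dx": 0, "dy": 0, "dz": 4, "gripper": -1}
    - {"rx": 0, "ry": 0, "rz": 0, "dx": 0, "dy": 0, "dz": 2, "gripper": -1}
    - {"rx": 0, "ry": 0, "rz": 0, "dx": 0, "dy": 0, "dz": 0, "gripper": -1}

```text
clock: 40.15
tcp_pos: [0.4952, 0.2956, 0.1612]
orientation: [2.147, 2.294, -0.0]
contact_force: [0.4, 0.8, -3.1]
grip_width: 0.0142
gripper_force: 79.9
```

Emit:
step_arm:
  moves:
    - {"rx": 0, "ry": 0, "rz": 0, "dx": 0, "dy": 0, "dz": 1, "gripper": -1}
    - {"rx": 0, "ry": 0, "rz": 0, "dx": 0, "dy": 0, "dz": 1, "gripper": -1}
    - {"rx": 0, "ry": 0, "rz": 0, "dx": 0, "dy": 0, "dz": 0.6, "gripper": -1}
    - {"rx": 0, "ry": 0, "rz": 0, "dx": 0, "dy": 0, "dz": 0, "gripper": -1}

```text
clock: 40.65
tcp_pos: [0.4952, 0.2956, 0.1587]
orientation: [-2.147, -2.293, 0.0]
contact_force: [-0.6, 0.1, -3.1]
grip_width: 0.0145
gripper_force: 79.9
```

Emit:
step_arm:
  moves:
    - {"rx": 0, "ry": 0, "rz": 0, "dx": 0, "dy": 0, "dz": 0.7, "gripper": -1}
    - {"rx": 0, "ry": 0, "rz": 0, "dx": 0, "dy": 0, "dz": 0, "gripper": -1}

```text
clock: 40.9
tcp_pos: [0.4954, 0.2957, 0.1581]
orientation: [2.147, 2.293, 0.0]
contact_force: [0.1, 0.5, -1.5]
grip_width: 0.0144
gripper_force: 80.0
```

Emit:
step_arm:
  moves:
    - {"rx": 0, "ry": 0, "rz": 0, "dx": 0, "dy": 0, "dz": 0, "gripper": -0.5}
    - {"rx": 0, "ry": 0, "rz": 0, "dx": 0, "dy": 0, "dz": 0, "gripper": -0.2}
    - {"rx": 0, "ry": 0, "rz": 0, "dx": 0, "dy": 0, "dz": 0, "gripper": -0.2}
    - {"rx": 0, "ry": 0, "rz": 0, "dx": 0, "dy": 0, "dz": -10, "gripper": -0.2}
    - {"rx": 0, "ry": 0, "rz": 0, "dx": 0, "dy": 0, "dz": -30, "gripper": -0.2}
    - {"rx": 0, "ry": 0, "rz": 0, "dx": -49, "dy": -29, "dz": -10, "gripper": -1}
    - {"rx": 0, "ry": 0, "rz": 0, "dx": -49, "dy": -29, "dz": 0, "gripper": -1}
    - {"rx": 0, "ry": 0, "rz": 0, "dx": 0, "dy": 0, "dz": 30, "gripper": -1}
    - {"rx": 0, "ry": 0, "rz": 0, "dx": 0, "dy": 0, "dz": 30, "gripper": -1}
    - {"rx": 0, "ry": 0, "rz": 0, "dx": 0, "dy": 0, "dz": 20, "gripper": -1}
    - {"rx": 0, "ry": 0, "rz": 0, "dx": 0, "dy": 0, "dz": 0, "gripper": -1}
    - {"rx": 0, "ry": 0, "rz": 0, "dx": 0, "dy": 0, "dz": 0, "gripper": -1}

```text
clock: 42.4
tcp_pos: [0.4445, 0.1943, 0.129]
orientation: [2.147, 2.293, 0.002]
contact_force: [0.9, 0.4, 0.5]
grip_width: -0.0002
gripper_force: 0.0
```

```bash
cat > corners.py <<'E'
from go import *
for i,(x,y) in enumerate([(-.058,-.098),(-.058,.098),(.058,.098),(.058,-.098)]): print(i+1,end=' ');to((*tub(x,y),yaw),.118)
E
python3 corners.py; python3 - <<'E'
from h import *
a=snap('top','t7.png');b=snap('side','s7.png')
A=cv2.resize(a[190:260,130:230],(600,420),interpolation=cv2.INTER_CUBIC)
B=cv2.resize(b[160:260,60:190],(546,420),interpolation=cv2.INTER_CUBIC)
cv2.imwrite('pics/c10.png',np.hstack([A[:, :400],B[:,:400]]))
E
```

```text
1 rz first -0.0; then dx 0.1 dy -1.1 dz 11.0 | in present axes [ 0.1 -1.1 11. ] tilt [0.001 0.001] clock 42.4
2 rz first -0.0; then dx 196.1 dy -1.1 dz 11.0 | in present axes [196.1  -1.2  11.1] tilt [0.001 0.001] clock 42.4
3 rz first -0.0; then dx 196.1 dy 114.9 dz 11.0 | in present axes [196.1 114.8  11.3] tilt [0.001 0.001] clock 42.4
4 rz first -0.0; then dx 0.1 dy 114.9 dz 11.0 | in present axes [1.000e-01 1.149e+02 1.110e+01] tilt [0.001 0.001] clock 42.4
```

View pics/c10.png

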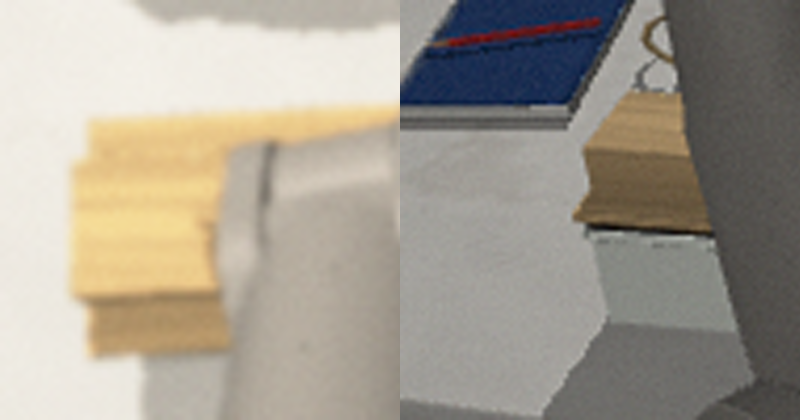

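The lid lies evenly on the tub with a dark seal strip showing below it at (650,230). Now I'll press corner 1 partway.

Emit:
step_arm:
  moves:
    - {"rx": 0, "ry": 0, "rz": 0, "dx": 0, "dy": -1, "dz": 6, "gripper": -1}
    - {"rx": 0, "ry": 0, "rz": 0, "dx": 0, "dy": 0, "dz": 4, "gripper": -1}
    - {"rx": 0, "ry": 0, "rz": 0, "dx": 0, "dy": 0, "dz": 1, "gripper": -1}
    - {"rx": 0, "ry": 0, "rz": 0, "dx": 0, "dy": 0, "dz": 1, "gripper": -1}
    - {"rx": 0, "ry": 0, "rz": 0, "dx": 0, "dy": 0, "dz": 1, "gripper": -1}

```text
clock: 43.12
tcp_pos: [0.4426, 0.194, 0.1155]
orientation: [-2.146, -2.293, 0.0]
contact_force: [-4.5, -1.4, 11.8]
grip_width: 0.0002
gripper_force: 6.4
```

Emit:
step_arm:
  moves:
    - {"rx": 0, "ry": 0, "rz": 0, "dx": 0, "dy": 0, "dz": 1, "gripper": -1}
    - {"rx": 0, "ry": 0, "rz": 0, "dx": 0, "dy": 0, "dz": 1, "gripper": -1}

```text
clock: 43.38
tcp_pos: [0.4426, 0.1939, 0.1135]
orientation: [-2.146, -2.292, 0.0]
contact_force: [-4.0, -1.6, 12.3]
grip_width: 0.0
gripper_force: 6.6
```

Emit:
step_arm:
  moves:
    - {"rx": 0, "ry": 0, "rz": 0, "dx": 0, "dy": 0, "dz": -22, "gripper": -1}
    - {"rx": 0, "ry": 0, "rz": 0, "dx": 46, "dy": 0, "dz": 0, "gripper": -1}
    - {"rx": 0, "ry": 0, "rz": 0, "dx": 50, "dy": 0, "dz": 0, "gripper": -1}
    - {"rx": 0, "ry": 0, "rz": 0, "dx": 50, "dy": 0, "dz": 0, "gripper": -1}
    - {"rx": 0, "ry": 0, "rz": 0, "dx": 50, "dy": 0, "dz": 0, "gripper": -1}
    - {"rx": 0, "ry": 0, "rz": 0, "dx": 0, "dy": 0, "dz": 0, "gripper": -1}
    - {"rx": 0, "ry": 0, "rz": 0, "dx": 0, "dy": 0, "dz": 8, "gripper": -1}
    - {"rx": 0, "ry": 0, "rz": 0, "dx": 0, "dy": 0, "dz": 4, "gripper": -1}
    - {"rx": 0, "ry": 0, "rz": 0, "dx": 0, "dy": 0, "dz": 3, "gripper": -1}
    - {"rx": 0, "ry": 0, "rz": 0, "dx": 0, "dy": 0, "dz": 2, "gripper": -1}

```text
clock: 44.62
tcp_pos: [0.4301, 0.3888, 0.118]
orientation: [2.148, 2.292, -0.001]
contact_force: [-1.9, -3.5, 9.2]
grip_width: -0.0
gripper_force: 4.5
```

```bash
python3 corners.py|sed -n 2p
```

```text
2 rz first -0.1; then dx 1.0 dy 0.4 dz -0.0 | in present axes [ 1.   0.4 -0. ] tilt [-0. -0.] clock 44.625
```

Corner 2 down partway, then corner 3. I'll pass high over the raised middle.

Emit:
step_arm:
  moves:
    - {"rx": 0, "ry": 0, "rz": 0, "dx": 0, "dy": 0, "dz": 1, "gripper": -1}
    - {"rx": 0, "ry": 0, "rz": 0, "dx": 0, "dy": 0, "dz": 1, "gripper": -1}
    - {"rx": 0, "ry": 0, "rz": 0, "dx": 0, "dy": 0, "dz": 1, "gripper": -1}
    - {"rx": 0, "ry": 0, "rz": 0, "dx": 0, "dy": 0, "dz": 1.5, "gripper": -1}
    - {"rx": 0, "ry": 0, "rz": 0, "dx": 0, "dy": 0, "dz": 0, "gripper": -1}

```text
clock: 45.25
tcp_pos: [0.43, 0.3888, 0.1143]
orientation: [-2.148, -2.292, 0.001]
contact_force: [-2.2, -3.3, 8.3]
grip_width: -0.0002
gripper_force: 4.3
```

Emit:
step_arm:
  moves:
    - {"rx": 0, "ry": 0, "rz": 0, "dx": 0, "dy": 0, "dz": -30, "gripper": -1}
    - {"rx": 0, "ry": 0, "rz": 0, "dx": 0, "dy": 0, "dz": -40, "gripper": -1}
    - {"rx": 0, "ry": 0, "rz": 0, "dx": 0, "dy": 40, "dz": 0, "gripper": -1}
    - {"rx": 0, "ry": 0, "rz": 0, "dx": 0, "dy": 40, "dz": 0, "gripper": -1}
    - {"rx": 0, "ry": 0, "rz": 0, "dx": 0, "dy": 36, "dz": 0, "gripper": -1}
    - {"rx": 0, "ry": 0, "rz": 0, "dx": 0, "dy": 0, "dz": 0, "gripper": -1}
    - {"rx": 0, "ry": 0, "rz": 0, "dx": 0, "dy": 0, "dz": 25, "gripper": -1}
    - {"rx": 0, "ry": 0, "rz": 0, "dx": 0, "dy": 0, "dz": 25, "gripper": -1}
    - {"rx": 0, "ry": 0, "rz": 0, "dx": 0, "dy": 0, "dz": 6, "gripper": -1}
    - {"rx": 0, "ry": 0, "rz": 0, "dx": 0, "dy": 0, "dz": 4, "gripper": -1}
    - {"rx": 0, "ry": 0, "rz": 0, "dx": 0, "dy": 0, "dz": 3, "gripper": -1}

```text
clock: 46.62
tcp_pos: [0.5459, 0.3976, 0.1213]
orientation: [2.147, 2.294, 0.002]
contact_force: [0.6, 0.2, 0.3]
grip_width: -0.0001
gripper_force: 0.0
```

```bash
python3 corners.py|sed -n 3p
```

```text
3 rz first -0.0; then dx -0.1 dy 0.3 dz 3.3 | in present axes [-0.1  0.3  3.3] tilt [0.001 0.001] clock 46.625
```

Emit:
step_arm:
  moves:
    - {"rx": 0, "ry": 0, "rz": 0, "dx": 0, "dy": 0, "dz": 2, "gripper": -1}
    - {"rx": 0, "ry": 0, "rz": 0, "dx": 0, "dy": 0, "dz": 2, "gripper": -1}
    - {"rx": 0, "ry": 0, "rz": 0, "dx": 0, "dy": 0, "dz": 1, "gripper": -1}
    - {"rx": 0, "ry": 0, "rz": 0, "dx": 0, "dy": 0, "dz": 1, "gripper": -1}
    - {"rx": 0, "ry": 0, "rz": 0, "dx": 0, "dy": 0, "dz": 1, "gripper": -1}
    - {"rx": 0, "ry": 0, "rz": 0, "dx": 0, "dy": 0, "dz": 0, "gripper": -1}

```text
clock: 47.38
tcp_pos: [0.5463, 0.3976, 0.1152]
orientation: [-2.147, -2.293, -0.003]
contact_force: [-2.3, -1.6, 9.2]
grip_width: 0.0001
gripper_force: 4.6
```

Emit:
step_arm:
  moves:
    - {"rx": 0, "ry": 0, "rz": 0, "dx": 0, "dy": 0, "dz": -22, "gripper": -1}
    - {"rx": 0, "ry": 0, "rz": 0, "dx": -46, "dy": 0, "dz": 0, "gripper": -1}
    - {"rx": 0, "ry": 0, "rz": 0, "dx": -50, "dy": 0, "dz": 0, "gripper": -1}
    - {"rx": 0, "ry": 0, "rz": 0, "dx": -50, "dy": 0, "dz": 0, "gripper": -1}
    - {"rx": 0, "ry": 0, "rz": 0, "dx": -50, "dy": 0, "dz": 0, "gripper": -1}
    - {"rx": 0, "ry": 0, "rz": 0, "dx": 0, "dy": 0, "dz": 0, "gripper": -1}
    - {"rx": 0, "ry": 0, "rz": 0, "dx": 0, "dy": 0, "dz": 8, "gripper": -1}
    - {"rx": 0, "ry": 0, "rz": 0, "dx": 0, "dy": 0, "dz": 4, "gripper": -1}
    - {"rx": 0, "ry": 0, "rz": 0, "dx": 0, "dy": 0, "dz": 3, "gripper": -1}
    - {"rx": 0, "ry": 0, "rz": 0, "dx": 0, "dy": 0, "dz": 2, "gripper": -1}

```text
clock: 48.62
tcp_pos: [0.5584, 0.2024, 0.1182]
orientation: [-2.145, -2.295, 0.0]
contact_force: [-1.2, 1.4, 7.7]
grip_width: 0.0001
gripper_force: 3.9
```

```bash
python3 corners.py|sed -n 4p
```

```text
4 rz first 0.0; then dx -0.5 dy 0.8 dz 0.2 | in present axes [-0.5  0.8  0.2] tilt [-0.  0.] clock 48.625
```

Corner 4 in touch; press it home.

Emit:
step_arm:
  moves:
    - {"rx": 0, "ry": 0, "rz": 0, "dx": 0, "dy": 0, "dz": 1, "gripper": -1}
    - {"rx": 0, "ry": 0, "rz": 0, "dx": 0, "dy": 0, "dz": 1, "gripper": -1}
    - {"rx": 0, "ry": 0, "rz": 0, "dx": 0, "dy": 0, "dz": 1, "gripper": -1}
    - {"rx": 0, "ry": 0, "rz": 0, "dx": 0, "dy": 0, "dz": 1, "gripper": -1}
    - {"rx": 0, "ry": 0, "rz": 0, "dx": 0, "dy": 0, "dz": 1, "gripper": -1}
    - {"rx": 0, "ry": 0, "rz": 0, "dx": 0, "dy": 0, "dz": 0, "gripper": -1}

```text
clock: 49.38
tcp_pos: [0.5585, 0.2023, 0.1142]
orientation: [-2.146, -2.293, -0.001]
contact_force: [-3.1, 0.2, 7.8]
grip_width: 0.0001
gripper_force: 3.8
```

Emit:
step_arm:
  moves:
    - {"rx": 0, "ry": 0, "rz": 0, "dx": 0, "dy": 0, "dz": 1, "gripper": -1}
    - {"rx": 0, "ry": 0, "rz": 0, "dx": 0, "dy": 0, "dz": 1, "gripper": -1}
    - {"rx": 0, "ry": 0, "rz": 0, "dx": 0, "dy": 0, "dz": 0, "gripper": -1}

```text
clock: 49.75
tcp_pos: [0.5586, 0.2022, 0.1126]
orientation: [-2.146, -2.293, -0.001]
contact_force: [-3.9, -0.2, 11.2]
grip_width: -0.0
gripper_force: 5.2
```

Emit:
step_arm:
  moves:
    - {"rx": 0, "ry": 0, "rz": 0, "dx": 0, "dy": 0, "dz": 1, "gripper": -1}
    - {"rx": 0, "ry": 0, "rz": 0, "dx": 0, "dy": 0, "dz": 1, "gripper": -1}
    - {"rx": 0, "ry": 0, "rz": 0, "dx": 0, "dy": 0, "dz": 0, "gripper": -1}

```text
clock: 50.12
tcp_pos: [0.5588, 0.2022, 0.1113]
orientation: [-2.146, -2.293, -0.002]
contact_force: [-5.1, -0.3, 17.6]
grip_width: 0.0004
gripper_force: 8.6
```

Emit:
step_arm:
  moves:
    - {"rx": 0, "ry": 0, "rz": 0, "dx": 0, "dy": 0, "dz": 1, "gripper": -1}
    - {"rx": 0, "ry": 0, "rz": 0, "dx": 0, "dy": 0, "dz": 0, "gripper": -1}

```text
clock: 50.38
tcp_pos: [0.5589, 0.2021, 0.1112]
orientation: [-2.146, -2.292, -0.003]
contact_force: [-9.7, -1.9, 25.4]
grip_width: -0.0001
gripper_force: 12.6
```

Corner 4 hits a firm stop at 0.1112, the home height. Now corner 3.

Emit:
step_arm:
  moves:
    - {"rx": 0, "ry": 0, "rz": 0, "dx": 0, "dy": 0, "dz": -25, "gripper": -1}
    - {"rx": 0, "ry": 0, "rz": 0, "dx": 46, "dy": 0, "dz": 0, "gripper": -1}
    - {"rx": 0, "ry": 0, "rz": 0, "dx": 50, "dy": 0, "dz": 0, "gripper": -1}
    - {"rx": 0, "ry": 0, "rz": 0, "dx": 50, "dy": 0, "dz": 0, "gripper": -1}
    - {"rx": 0, "ry": 0, "rz": 0, "dx": 50, "dy": 0, "dz": 0, "gripper": -1}
    - {"rx": 0, "ry": 0, "rz": 0, "dx": 0, "dy": 0, "dz": 0, "gripper": -1}
    - {"rx": 0, "ry": 0, "rz": 0, "dx": 0, "dy": 0, "dz": 8, "gripper": -1}
    - {"rx": 0, "ry": 0, "rz": 0, "dx": 0, "dy": 0, "dz": 5, "gripper": -1}
    - {"rx": 0, "ry": 0, "rz": 0, "dx": 0, "dy": 0, "dz": 3, "gripper": -1}
    - {"rx": 0, "ry": 0, "rz": 0, "dx": 0, "dy": 0, "dz": 2, "gripper": -1}
    - {"rx": 0, "ry": 0, "rz": 0, "dx": 0, "dy": 0, "dz": 2, "gripper": -1}
    - {"rx": 0, "ry": 0, "rz": 0, "dx": 0, "dy": 0, "dz": 1, "gripper": -1}
    - {"rx": 0, "ry": 0, "rz": 0, "dx": 0, "dy": 0, "dz": 1, "gripper": -1}

```text
clock: 52.0
tcp_pos: [0.5461, 0.3966, 0.1129]
orientation: [-2.148, -2.293, -0.001]
contact_force: [-3.0, -3.0, 10.2]
grip_width: 0.0001
gripper_force: 4.9
```

Emit:
step_arm:
  moves:
    - {"rx": 0, "ry": 0, "rz": 0, "dx": 0, "dy": 0, "dz": 1, "gripper": -1}
    - {"rx": 0, "ry": 0, "rz": 0, "dx": 0, "dy": 0, "dz": 1, "gripper": -1}
    - {"rx": 0, "ry": 0, "rz": 0, "dx": 0, "dy": 0, "dz": 0, "gripper": -1}

```text
clock: 52.38
tcp_pos: [0.5463, 0.3967, 0.1113]
orientation: [-2.148, -2.293, -0.001]
contact_force: [-3.1, -3.5, 10.8]
grip_width: -0.0001
gripper_force: 5.9
```

```bash
python3 corners.py|sed -n 3p
```

```text
3 rz first -0.1; then dx 0.9 dy -0.0 dz -6.7 | in present axes [ 0.9 -0.  -6.7] tilt [0.    0.001] clock 52.375
```

Emit:
step_arm:
  moves:
    - {"rx": 0, "ry": 0, "rz": 0, "dx": 0, "dy": 0, "dz": 1, "gripper": -1}
    - {"rx": 0, "ry": 0, "rz": 0, "dx": 0, "dy": 0, "dz": 1, "gripper": -1}
    - {"rx": 0, "ry": 0, "rz": 0, "dx": 0, "dy": 0, "dz": 0, "gripper": -1}

```text
clock: 52.75
tcp_pos: [0.5463, 0.3967, 0.1112]
orientation: [-2.147, -2.292, -0.002]
contact_force: [-8.4, -5.5, 25.0]
grip_width: -0.0001
gripper_force: 12.1
```

Corner 3 home. Now corner 2, going high over the middle.

Emit:
step_arm:
  moves:
    - {"rx": 0, "ry": 0, "rz": 0, "dx": 0, "dy": 0, "dz": -33, "gripper": -1}
    - {"rx": 0, "ry": 0, "rz": 0, "dx": 0, "dy": 0, "dz": -40, "gripper": -1}
    - {"rx": 0, "ry": 0, "rz": 0, "dx": 0, "dy": -40, "dz": 0, "gripper": -1}
    - {"rx": 0, "ry": 0, "rz": 0, "dx": 0, "dy": -40, "dz": 0, "gripper": -1}
    - {"rx": 0, "ry": 0, "rz": 0, "dx": 0, "dy": -36, "dz": 0, "gripper": -1}
    - {"rx": 0, "ry": 0, "rz": 0, "dx": 0, "dy": 0, "dz": 0, "gripper": -1}
    - {"rx": 0, "ry": 0, "rz": 0, "dx": 0, "dy": 0, "dz": 25, "gripper": -1}
    - {"rx": 0, "ry": 0, "rz": 0, "dx": 0, "dy": 0, "dz": 25, "gripper": -1}
    - {"rx": 0, "ry": 0, "rz": 0, "dx": 0, "dy": 0, "dz": 10, "gripper": -1}
    - {"rx": 0, "ry": 0, "rz": 0, "dx": 0, "dy": 0, "dz": 4, "gripper": -1}
    - {"rx": 0, "ry": 0, "rz": 0, "dx": 0, "dy": 0, "dz": 3, "gripper": -1}
    - {"rx": 0, "ry": 0, "rz": 0, "dx": 0, "dy": 0, "dz": 2, "gripper": -1}
    - {"rx": 0, "ry": 0, "rz": 0, "dx": 0, "dy": 0, "dz": 0, "gripper": -1}

```text
clock: 54.38
tcp_pos: [0.4306, 0.3898, 0.1127]
orientation: [-2.147, -2.293, -0.002]
contact_force: [-1.3, -1.7, 5.3]
grip_width: 0.0001
gripper_force: 2.5
```

```bash
python3 corners.py|sed -n 2p
```

```text
2 rz first -0.0; then dx 0.1 dy -0.1 dz -5.3 | in present axes [ 0.1 -0.1 -5.3] tilt [0.001 0.001] clock 54.375
```

Emit:
step_arm:
  moves:
    - {"rx": 0, "ry": 0, "rz": 0, "dx": 0, "dy": 0, "dz": 1, "gripper": -1}
    - {"rx": 0, "ry": 0, "rz": 0, "dx": 0, "dy": 0, "dz": 1, "gripper": -1}
    - {"rx": 0, "ry": 0, "rz": 0, "dx": 0, "dy": 0, "dz": 1, "gripper": -1}
    - {"rx": 0, "ry": 0, "rz": 0, "dx": 0, "dy": 0, "dz": 0, "gripper": -1}

```text
clock: 54.88
tcp_pos: [0.4306, 0.3899, 0.1111]
orientation: [-2.146, -2.292, -0.003]
contact_force: [-5.3, -4.2, 19.3]
grip_width: -0.0001
gripper_force: 9.4
```

Emit:
step_arm:
  moves:
    - {"rx": 0, "ry": 0, "rz": 0, "dx": 0, "dy": 0, "dz": 1, "gripper": -1}
    - {"rx": 0, "ry": 0, "rz": 0, "dx": 0, "dy": 0, "dz": 0, "gripper": -1}

```text
clock: 55.12
tcp_pos: [0.4307, 0.3899, 0.111]
orientation: [-2.146, -2.291, -0.003]
contact_force: [-7.5, -5.2, 27.9]
grip_width: 0.0001
gripper_force: 13.7
```

Corner 2 home; on to corner 1.

Emit:
step_arm:
  moves:
    - {"rx": 0, "ry": 0, "rz": 0, "dx": 0, "dy": 0, "dz": -25, "gripper": -1}
    - {"rx": 0, "ry": 0, "rz": 0, "dx": -46, "dy": 0, "dz": 0, "gripper": -1}
    - {"rx": 0, "ry": 0, "rz": 0, "dx": -50, "dy": 0, "dz": 0, "gripper": -1}
    - {"rx": 0, "ry": 0, "rz": 0, "dx": -50, "dy": 0, "dz": 0, "gripper": -1}
    - {"rx": 0, "ry": 0, "rz": 0, "dx": -50, "dy": 0, "dz": 0, "gripper": -1}
    - {"rx": 0, "ry": 0, "rz": 0, "dx": 0, "dy": 0, "dz": 0, "gripper": -1}
    - {"rx": 0, "ry": 0, "rz": 0, "dx": 0, "dy": 0, "dz": 10, "gripper": -1}
    - {"rx": 0, "ry": 0, "rz": 0, "dx": 0, "dy": 0, "dz": 6, "gripper": -1}
    - {"rx": 0, "ry": 0, "rz": 0, "dx": 0, "dy": 0, "dz": 3, "gripper": -1}
    - {"rx": 0, "ry": 0, "rz": 0, "dx": 0, "dy": 0, "dz": 2, "gripper": -1}
    - {"rx": 0, "ry": 0, "rz": 0, "dx": 0, "dy": 0, "dz": 1, "gripper": -1}
    - {"rx": 0, "ry": 0, "rz": 0, "dx": 0, "dy": 0, "dz": 1, "gripper": -1}
    - {"rx": 0, "ry": 0, "rz": 0, "dx": 0, "dy": 0, "dz": 0, "gripper": -1}

```text
clock: 56.75
tcp_pos: [0.4425, 0.195, 0.1108]
orientation: [-2.144, -2.293, -0.0]
contact_force: [-8.2, -1.2, 25.2]
grip_width: -0.0001
gripper_force: 12.9
```

Emit:
step_arm:
  moves:
    - {"rx": 0, "ry": 0, "rz": 0, "dx": 0, "dy": 0, "dz": 1, "gripper": -1}
    - {"rx": 0, "ry": 0, "rz": 0, "dx": 0, "dy": 0, "dz": 0, "gripper": -1}

```text
clock: 57.0
tcp_pos: [0.4425, 0.195, 0.1107]
orientation: [-2.144, -2.292, -0.001]
contact_force: [-11.1, -3.2, 38.6]
grip_width: -0.0003
gripper_force: 19.2
```

```bash
python3 corners.py|sed -n 1p
```

```text
1 rz first 0.0; then dx -0.7 dy 0.8 dz -7.3 | in present axes [-0.7  0.8 -7.3] tilt [-0.002  0.003] clock 57.0
```

All four are home. I'll do one check pass over corners 4, 3 and 2, in case the lid rocked.

Emit:
step_arm:
  moves:
    - {"rx": 0, "ry": 0, "rz": 0, "dx": 0, "dy": 0, "dz": -34, "gripper": -1}
    - {"rx": 0, "ry": 0, "rz": 0, "dx": 0, "dy": 0, "dz": -40, "gripper": -1}
    - {"rx": 0, "ry": 0, "rz": 0, "dx": 0, "dy": 40, "dz": 0, "gripper": -1}
    - {"rx": 0, "ry": 0, "rz": 0, "dx": 0, "dy": 40, "dz": 0, "gripper": -1}
    - {"rx": 0, "ry": 0, "rz": 0, "dx": 0, "dy": 36, "dz": 0, "gripper": -1}
    - {"rx": 0, "ry": 0, "rz": 0, "dx": 0, "dy": 0, "dz": 0, "gripper": -1}
    - {"rx": 0, "ry": 0, "rz": 0, "dx": 0, "dy": 0, "dz": 25, "gripper": -1}
    - {"rx": 0, "ry": 0, "rz": 0, "dx": 0, "dy": 0, "dz": 25, "gripper": -1}
    - {"rx": 0, "ry": 0, "rz": 0, "dx": 0, "dy": 0, "dz": 14, "gripper": -1}
    - {"rx": 0, "ry": 0, "rz": 0, "dx": 0, "dy": 0, "dz": 4, "gripper": -1}
    - {"rx": 0, "ry": 0, "rz": 0, "dx": 0, "dy": 0, "dz": 3, "gripper": -1}
    - {"rx": 0, "ry": 0, "rz": 0, "dx": 0, "dy": 0, "dz": 2, "gripper": -1}
    - {"rx": 0, "ry": 0, "rz": 0, "dx": 0, "dy": 0, "dz": 0, "gripper": -1}

```text
clock: 58.62
tcp_pos: [0.559, 0.2018, 0.1111]
orientation: [-2.147, -2.293, -0.002]
contact_force: [-2.7, -0.4, 8.3]
grip_width: -0.0
gripper_force: 4.4
```

Emit:
step_arm:
  moves:
    - {"rx": 0, "ry": 0, "rz": 0, "dx": 0, "dy": 0, "dz": -25, "gripper": -1}
    - {"rx": 0, "ry": 0, "rz": 0, "dx": 46, "dy": 0, "dz": 0, "gripper": -1}
    - {"rx": 0, "ry": 0, "rz": 0, "dx": 50, "dy": 0, "dz": 0, "gripper": -1}
    - {"rx": 0, "ry": 0, "rz": 0, "dx": 50, "dy": 0, "dz": 0, "gripper": -1}
    - {"rx": 0, "ry": 0, "rz": 0, "dx": 50, "dy": 0, "dz": 0, "gripper": -1}
    - {"rx": 0, "ry": 0, "rz": 0, "dx": 0, "dy": 0, "dz": 0, "gripper": -1}
    - {"rx": 0, "ry": 0, "rz": 0, "dx": 0, "dy": 0, "dz": 10, "gripper": -1}
    - {"rx": 0, "ry": 0, "rz": 0, "dx": 0, "dy": 0, "dz": 8, "gripper": -1}
    - {"rx": 0, "ry": 0, "rz": 0, "dx": 0, "dy": 0, "dz": 4, "gripper": -1}
    - {"rx": 0, "ry": 0, "rz": 0, "dx": 0, "dy": 0, "dz": 2, "gripper": -1}
    - {"rx": 0, "ry": 0, "rz": 0, "dx": 0, "dy": 0, "dz": 1, "gripper": -1}
    - {"rx": 0, "ry": 0, "rz": 0, "dx": 0, "dy": 0, "dz": 0, "gripper": -1}

```text
clock: 60.12
tcp_pos: [0.5458, 0.3957, 0.1111]
orientation: [-2.148, -2.291, 0.002]
contact_force: [-4.8, -4.4, 12.0]
grip_width: 0.0001
gripper_force: 6.4
```

Emit:
step_arm:
  moves:
    - {"rx": 0, "ry": 0, "rz": 0, "dx": 0, "dy": 0, "dz": 1, "gripper": -1}
    - {"rx": 0, "ry": 0, "rz": 0, "dx": 0, "dy": 0, "dz": -33, "gripper": -1}
    - {"rx": 0, "ry": 0, "rz": 0, "dx": 0, "dy": 0, "dz": -40, "gripper": -1}
    - {"rx": 0, "ry": 0, "rz": 0, "dx": 0, "dy": -40, "dz": 0, "gripper": -1}
    - {"rx": 0, "ry": 0, "rz": 0, "dx": 0, "dy": -40, "dz": 0, "gripper": -1}
    - {"rx": 0, "ry": 0, "rz": 0, "dx": 0, "dy": -36, "dz": 0, "gripper": -1}
    - {"rx": 0, "ry": 0, "rz": 0, "dx": 0, "dy": 0, "dz": 0, "gripper": -1}
    - {"rx": 0, "ry": 0, "rz": 0, "dx": 0, "dy": 0, "dz": 25, "gripper": -1}
    - {"rx": 0, "ry": 0, "rz": 0, "dx": 0, "dy": 0, "dz": 25, "gripper": -1}
    - {"rx": 0, "ry": 0, "rz": 0, "dx": 0, "dy": 0, "dz": 14, "gripper": -1}
    - {"rx": 0, "ry": 0, "rz": 0, "dx": 0, "dy": 0, "dz": 4, "gripper": -1}
    - {"rx": 0, "ry": 0, "rz": 0, "dx": 0, "dy": 0, "dz": 3, "gripper": -1}
    - {"rx": 0, "ry": 0, "rz": 0, "dx": 0, "dy": 0, "dz": 2, "gripper": -1}
    - {"rx": 0, "ry": 0, "rz": 0, "dx": 0, "dy": 0, "dz": 0, "gripper": -1}

```text
clock: 61.88
tcp_pos: [0.4308, 0.3897, 0.111]
orientation: [-2.147, -2.292, -0.003]
contact_force: [-4.9, -4.2, 16.5]
grip_width: 0.0001
gripper_force: 8.4
```

Emit:
step_arm:
  moves:
    - {"rx": 0, "ry": 0, "rz": 0, "dx": 0, "dy": 0, "dz": -30, "gripper": -1}
    - {"rx": 0, "ry": 0, "rz": 0, "dx": 0, "dy": 0, "dz": -50, "gripper": -1}
    - {"rx": 0, "ry": 0, "rz": 0, "dx": 0, "dy": 0, "dz": -40, "gripper": -1}
    - {"rx": 0, "ry": 0, "rz": 0, "dx": -50, "dy": 10, "dz": 0, "gripper": -1}
    - {"rx": 0, "ry": 0, "rz": 0, "dx": -50, "dy": 10, "dz": 0, "gripper": -1}
    - {"rx": 0, "ry": 0, "rz": 0, "dx": -50, "dy": 10, "dz": 0, "gripper": -1}
    - {"rx": 0, "ry": 0, "rz": 0, "dx": -50, "dy": 10, "dz": 0, "gripper": -1}
    - {"rx": 0, "ry": 0, "rz": 0, "dx": -50, "dy": 10, "dz": 0, "gripper": -1}
    - {"rx": 0, "ry": 0, "rz": 0, "dx": -50, "dy": 10, "dz": 0, "gripper": -1}
    - {"rx": 0, "ry": 0, "rz": 0, "dx": -50, "dy": 10, "dz": 0, "gripper": -1}
    - {"rx": 0, "ry": 0, "rz": 0, "dx": -50, "dy": 0, "dz": 0, "gripper": -1}
    - {"rx": 0, "ry": 0, "rz": 0, "dx": -50, "dy": 0, "dz": 0, "gripper": -1}
    - {"rx": 0, "ry": 0, "rz": 0, "dx": 0, "dy": 0, "dz": 0, "gripper": -1}
    - {"rx": 0, "ry": 0, "rz": 0, "dx": 0, "dy": 0, "dz": 0, "gripper": -1}

```text
clock: 63.62
tcp_pos: [0.5297, -0.0545, 0.2289]
orientation: [2.147, 2.293, 0.002]
contact_force: [0.2, 0.7, 0.0]
grip_width: -0.0003
gripper_force: 0.0
```

```bash
python3 - <<'E'
from h import *
a=snap('top','t8.png');b=snap('side','s8.png')
y=cv2.resize(a[190:270,130:410],(800,229),interpolation=cv2.INTER_CUBIC)
x=cv2.resize(b[130:290,40:400],(800,356),interpolation=cv2.INTER_CUBIC)
cv2.imwrite('pics/c11.png',np.vstack([x,y]))
E
```

```text
(no output)
```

View pics/c11.png

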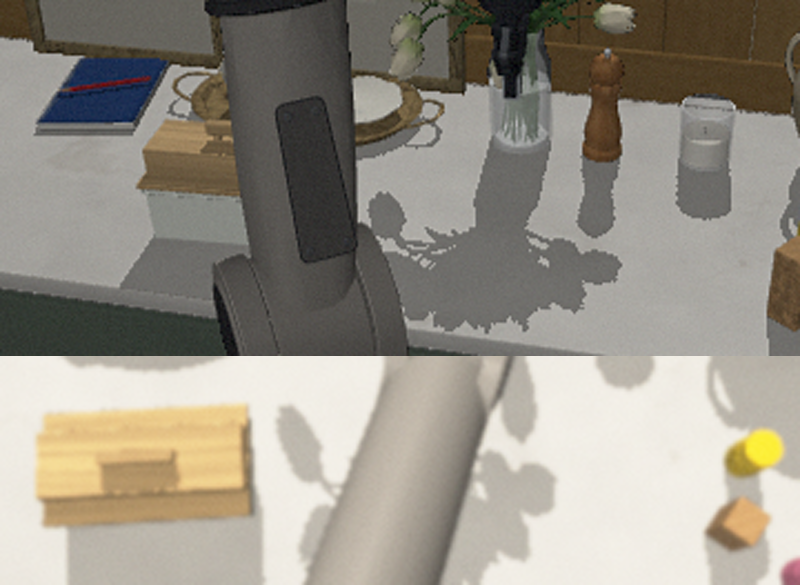

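The lid sits level and closed at (195,155) in the side crop with no seal strip showing. The spare block, mill and candle are untouched, and the robot is clear.

```bash
python3 -c "from bench import r; print(r.hand_in())"
```

```text
the job is handed in; nothing more can be done
None
```

The job is handed in: both jars and two cork blocks fill the four bays, the lid is level with all four corners pressed to the home stop, and the spare block, pepper mill and candle were not touched.

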